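# Put the spice jars and measuring cups away

### The job

Cooking is over, so put things away: stand every spice jar that is out upright on the narrow raised shelf, with its whole base on the board, and hang the three measuring cups by the rings of their handles on the pegs of the steel rack, each on a peg of its own and hanging freely. Leave the mug, the flask and the sugar pot where they are.

Things in the scene. Friction and masses are not known exactly. Their poses are not given: they have to be found in the camera images.
- jar0: round glass spice jar with a steel lid, 46 mm in diameter and 80 mm tall, standing on the counter (of the four jars two to four are there). The top 16 mm is the lid, 42 mm wide, above a narrowing shoulder; the glass is straight-sided from 4 mm up to 50 mm. About 160 g. Origin: centre of its underside, z up through the lid.
- jar1: round glass spice jar with a steel lid, 46 mm in diameter and 80 mm tall, standing on the counter (of the four jars two to four are there). The top 16 mm is the lid, 42 mm wide, above a narrowing shoulder; the glass is straight-sided from 4 mm up to 50 mm. About 160 g. Origin: centre of its underside, z up through the lid.
- jar2: round glass spice jar with a steel lid, 46 mm in diameter and 100 mm tall, standing on the counter (of the four jars two to four are there). The top 16 mm is the lid, 42 mm wide, above a narrowing shoulder; the glass is straight-sided from 4 mm up to 70 mm. About 160 g. Origin: centre of its underside, z up through the lid.
- jar3: round glass spice jar with a steel lid, 46 mm in diameter and 100 mm tall, standing on the counter (of the four jars two to four are there). The top 16 mm is the lid, 42 mm wide, above a narrowing shoulder; the glass is straight-sided from 4 mm up to 70 mm. About 160 g. Origin: centre of its underside, z up through the lid.
- cup_large: large steel measuring cup, round, 70 mm across and 40 mm deep, about 90 g, standing on its bottom on the counter, mouth up. Origin: centre of its underside, z up through the mouth, x along the handle. A flat straight handle 14 mm wide and 5 mm thick runs out level along x at 36 mm above the underside, from the cup wall (x = 35 mm) to a ring at its end (ring centre x = 113 mm).
- cup_large_eye (a point): centre of the hanging ring at the end of that cup's handle: 18 mm clear inside, 28 mm outside, 5 mm thick; ring axis = the cup's z; the cup's axes.
- cup_medium: medium steel measuring cup, round, 62 mm across and 38 mm deep, about 90 g, standing on its bottom on the counter, mouth up. Origin: centre of its underside, z up through the mouth, x along the handle. A flat straight handle 14 mm wide and 5 mm thick runs out level along x at 34 mm above the underside, from the cup wall (x = 31 mm) to a ring at its end (ring centre x = 109 mm).
- cup_medium_eye (a point): centre of the hanging ring at the end of that cup's handle: 18 mm clear inside, 28 mm outside, 5 mm thick; ring axis = the cup's z; the cup's axes.
- cup_small: small steel measuring cup, round, 54 mm across and 36 mm deep, about 90 g, standing on its bottom on the counter, mouth up. Origin: centre of its underside, z up through the mouth, x along the handle. A flat straight handle 14 mm wide and 5 mm thick runs out level along x at 32 mm above the underside, from the cup wall (x = 27 mm) to a ring at its end (ring centre x = 105 mm).
- cup_small_eye (a point): centre of the hanging ring at the end of that cup's handle: 18 mm clear inside, 28 mm outside, 5 mm thick; ring axis = the cup's z; the cup's axes.
- shelf: narrow raised spice shelf, fixed: an oak board 340 mm long (its y), 66 mm deep (its x), 16 mm thick, top 110 mm above the counter, on two thin steel legs; no lip, nothing above or behind it. Origin: on the counter under the board's middle. It may stand on the left or on the right.
- shelf_top (a point): middle of the board's upper face, axes as the shelf's (x across the depth, y along the board, z up).
- rack: steel utensil rack, fixed: two posts 280 mm apart (its y) carry a round level rail, 12 mm thick, 210 mm above the counter, with three pegs that point to its front (its -x, towards the robot). Origin: on the counter midway under the rail. Bar feet reach 65 mm to the front and 45 mm to the back.
- peg0 (a point): middle of the peg at y = -90 mm of the rack, axes as the rack's: a round straight peg 7 mm thick that starts on the rail's axis and rises at 50 degrees to the level towards -x; from this point it runs 25 mm back and down to the rail's axis and 25 mm on and up to its rounded tip.
- peg1 (a point): middle of the middle peg (y = 0) of the rack, axes as the rack's: a round straight peg 7 mm thick that starts on the rail's axis and rises at 50 degrees to the level towards -x; from this point it runs 25 mm back and down to the rail's axis and 25 mm on and up to its rounded tip.
- peg2 (a point): middle of the peg at y = +90 mm of the rack, axes as the rack's: a round straight peg 7 mm thick that starts on the rail's axis and rises at 50 degrees to the level towards -x; from this point it runs 25 mm back and down to the rail's axis and 25 mm on and up to its rounded tip.
- mug: white mug, 80 mm wide, 90 mm tall, a bystander. Origin: centre of its underside.
- flask: teal drinking flask, 72 mm wide, 190 mm tall, a bystander. Origin: centre of its underside.
- sugar: white sugar pot with a red lid, 90 mm wide, 90 mm tall, a bystander beyond the shelf and rack. Origin: centre of its underside.
Things that resemble listed ones, but are neither listed nor needed, are in the scene too. Leave any black or green look-alike of the cup_small alone.

How it is judged (in metres and radians):
At the end, for the whole second after the job is handed in: Every jar present stands at rest on the board, base centre within 12 mm of its long centre line and 155 mm of its middle, tilt under 0.12 rad. Each cup hangs nearly still from its own peg, ring centre within 30 mm of the peg's middle, mouth over 1 rad from upright (x of jar0 in the frame of shelf_top between -0.012 and 0.012 m and y of jar0 in the frame of shelf_top between -0.155 and 0.155 m and z of jar0 in the frame of shelf_top between -0.005 and 0.006 m and angle between each of jar0, jar1, jar2, jar3's own z axis and vertical below 0.12 rad and linear speed of each of jar0, jar1, jar2, jar3 below 0.03 m/s and x of jar1 in the frame of shelf_top between -0.012 and 0.012 m and y of jar1 in the frame of shelf_top between -0.155 and 0.155 m and z of jar1 in the frame of shelf_top between -0.005 and 0.006 m and x of jar2 in the frame of shelf_top between -0.012 and 0.012 m and y of jar2 in the frame of shelf_top between -0.155 and 0.155 m and z of jar2 in the frame of shelf_top between -0.005 and 0.006 m and x of jar3 in the frame of shelf_top between -0.012 and 0.012 m and y of jar3 in the frame of shelf_top between -0.155 and 0.155 m and z of jar3 in the frame of shelf_top between -0.005 and 0.006 m and (distance between cup_large_eye and peg0 below 0.03 m or distance between cup_large_eye and peg1 below 0.03 m or distance between cup_large_eye and peg2 below 0.03 m) and angle between each of cup_large, cup_medium, cup_small's own z axis and vertical above 1 rad and linear speed of each of cup_large, cup_medium, cup_small below 0.05 m/s and (distance between cup_medium_eye and peg0 below 0.03 m or distance between cup_medium_eye and peg1 below 0.03 m or distance between cup_medium_eye and peg2 below 0.03 m) and (distance between cup_small_eye and peg0 below 0.03 m or distance between cup_small_eye and peg1 below 0.03 m or distance between cup_small_eye and peg2 below 0.03 m) and distance between cup_large_eye and cup_medium_eye above 0.045 m and distance between each of cup_large_eye, cup_medium_eye and cup_small_eye above 0.045 m); the robot touches nothing.
It fails at once if the mug was moved more than 40 mm (distance of mug from where it was at the start of the episode above 0.04 m).
It fails at once if the flask was moved more than 40 mm (distance of flask from where it was at the start of the episode above 0.04 m).
It fails at once if the sugar was moved more than 40 mm (distance of sugar from where it was at the start of the episode above 0.04 m).
Of jar0, jar1, jar2, jar3 only 2 to 4 are there at a start; the rules pass over those that are not, and their reading is None.
At some moment in a run one of cup_large, cup_medium, cup_small may be knocked a few centimetres aside while the robot is not near it.
Once in a run the grip may slacken for a moment while it holds something.
It also fails if it takes over 210 s, if anything falls off the work surface, if the arm or the gripper's body presses on something with over 40 N, if the wrist force passes 120 N, or if a joint passes its speed limit or range.

### The arm

A 6-joint arm with a two-finger parallel gripper is mounted at the origin on the work surface. World frame = base frame: x ahead of the robot, y to its left, z up, the work surface at z = 0. Lengths are in mm, angles in rad, forces in N, time in s.
With the tool pointing down it reaches from about 250 to 775 mm from the base axis. Payload 4 kg.
Tool frame: the origin (TCP) lies midway between the tips of the shut fingers; the grasp point (between the pads) lies r.pinch_z behind it (r.pinch_z is the distance from the TCP to the grasp point, in mm); z points along the fingers, y is the line along which they close (so a half turn about z gives the same grasp; the last joint's range is limited). The gripper opens to 85 mm and grips with 20 to 120 N. Pads are 22 mm wide; open, the fingers measure 114 mm over their backs; the gripper's body (76 mm by 85 mm) begins 54 mm behind the grasp point. The pads swing forward as they close: fully open they stand 13 mm farther back than shut.
Start: joints at [-1.373, 0.087, 1.371, -0, 1.684, -0.103], TCP at [162.953, -525.323, 231.341] pointing down, gripper open.
Joint ranges: [-3.1, 3.1], [-0.76, 2.03], [0.27, 2.55], [-1.08, 4.22], [0.17, 2.65], [-2.57, 2.57]. Speed limits (rad/s): [2.79, 2.79, 3.14, 3.14, 3.14, 3.14].

### API

Orientations are given as a rotation vector (axis times angle).
In Python, from plant import monitor, optics, sign_off, nets, r gives the robot as it stands.
- The arm moves only by the tool apply_moves, never from a script. Its argument "motion" is a list of rows, each a list of 3 entries, a list of its own where there are three numbers: the shift along the world's x, y, z in cm, then the turn, a rotation vector about the world's x, y, z in degrees, then the finger opening in cm, from 0 to 8.54. A call has 1 to 20 rows; each row is the pose to reach, as a shift and turn from the pose commanded when the call began; what a row does not reach only later rows make up. A row lasts 1/8 s, in which the tool goes at most 62.5 mm and 10.7 degrees, less where a joint would pass 70% of its speed; a pose out of reach is approached as far as the arm can. A call with a gripper value outside its range is refused whole. The fingers move at their own pace and stop on an object; "force" is the grip in N (left out, the last holds). Time passes only in rows, so rows that repeat a pose let the fingers close. It gives the time, the measured TCP pose, the force, the opening and the grip force at its end, in the units of the state.
- monitor.sense(): the state, without advancing time (a new reading comes with each control period).
- optics.snapshot(name): name is "scene" or "top"; returns the picture (400x640x3 uint8, blue, green, red); there is no depth.
- optics.calibration(name): a dict with "vertical_fov" (degrees; the focal length in pixels is half the picture's height over the tangent of half this angle, whatever the lens; pixels are square), "cx", "cy" (the principal point, pixels), "k1" (the pictures are not rectified: a ray, as slopes to the right and down, at radius r is drawn at 1 + k1 r^2 times it, then the intrinsics apply), "rvec" (rotation vector, rad) and "tvec" (3), from world to camera coordinates, as OpenCV has them. Camera axes: x right, y down, z forward; pixel columns grow to the right and rows downward; lengths in mm; the calibration is good to about 2 mm. A picture is of the moment at which its call begins. calibration takes no time and is no camera call.
- sign_off(): hands the job in; it is judged then, once.
Trained networks look in the newest picture that a camera, given by its name, has taken for a name from the list of things; names that differ only in an ending like _2 or _b are one class to them, and where a whole thing is asked for, a point or a joint stands for the part that bears it (a point fixed in the world has none). Each returns a list of dicts, best first, with "score" (0 to 1); they miss things now and then, are a little off and sometimes report something else, mostly with a low value. They report only what shows in the picture. A call takes as long as a camera call. They do not tell look-alikes from the thing itself.
- nets.outline_of(camera, label): "pixels" (400x640 bool, what is visible of it) and "box" ([left, top, right, bottom] in pixels, round what is visible of it).
The state is a dict: "t": time; "joint_positions": joint angles; "joint_vel": joint speeds; "tau": joint torques, N m; "tool_pos": TCP position; "eef_rot": TCP orientation; "force": force on the tool from outside, world axes, zero at the start; "moment": the same for the moment, N m; "width": finger opening in mm; "finger_force": force on a finger pad.
Only numpy, scipy, OpenCV 4.12 (cv2) and the standard library are available. Lean on these libraries where they do the work, as an engineer would, in place of code of your own. Each camera call takes 0.05 s, during which the arm holds its last target. There are 200 camera calls.

## Working session

There is one attempt and no reset: what is moved stays moved. The work goes in short steps, Python scripts to look and compute and a tool call to move; the robot and the scene stay as the last step left them, time stands still between calls to the robot, and variables do not carry over. Pictures are saved under pics/ and viewed, at most 14 in all, crops included, and the job is handed in when it is done.

Besides the shell and the picture viewer there is one more tool, called after ">>>" as name(argument=value, ...) on one line, values as JSON. apply_moves: Moves the arm, as the interface text tells. Its arguments: {"type":"object","properties":{"motion":{"type":"array","items":{"type":"array"}},"force":{"type":"number"}},"required":["motion"]}

```bash
ls; mkdir -p pics; python3 - <<'E'
from plant import monitor, optics, nets, r
import cv2
for n in("scene","top"):
    im=optics.snapshot(n); cv2.imwrite(f"pics/{n}0.png",im); print(n,optics.calibration(n))
print(monitor.sense(), r.pinch_z)
E
```

```text
pics
scene {'vertical_fov': 48.26983259713534, 'cx': 312.5593840940451, 'cy': 202.5610279401185, 'k1': -0.006783916485112093, 'rvec': array([ 1.40902   ,  2.36475813, -0.74278306]), 'tvec': array([ 243.20727797, -304.89989604, 1631.34169196])}
top {'vertical_fov': 43.66281303551471, 'cx': 319.2893006788696, 'cy': 202.43618734108958, 'k1': 0.043751906650363555, 'rvec': array([ 2.1228276 , -2.16154517,  0.14047866]), 'tvec': array([  14.24955449,  524.46658564, 1466.45815363])}
{'t': 0.1, 'joint_positions': array([-1.37310203e+00,  8.78887468e-02,  1.37215882e+00, -2.59635651e-05,
        1.68362067e+00, -1.03091506e-01]), 'joint_vel': array([ 0.00026042, -0.00195734, -0.00386473, -0.00179072, -0.00019724,
        0.00066975]), 'tau': array([ 2.42829650e-03, -3.53015721e+01, -3.14218068e+01, -2.89801199e-05,
        7.96224398e-03,  2.10978567e-05]), 'tool_pos': array([ 162.84745848, -524.84291684,  230.22375451]), 'eef_rot': array([-3.10408328e+00, -4.70379229e-01,  1.94515468e-04]), 'force': array([-0.32700789, -0.21402186, -0.04483193]), 'moment': array([ 0.00437435,  0.00794936, -0.01731548]), 'finger_force': 0.0, 'width': 85.08698308012345} 18.700000000000003
```

View pics/scene0.png

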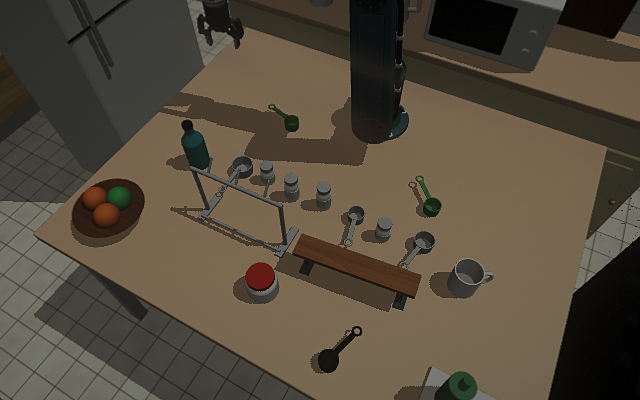

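View pics/top0.png

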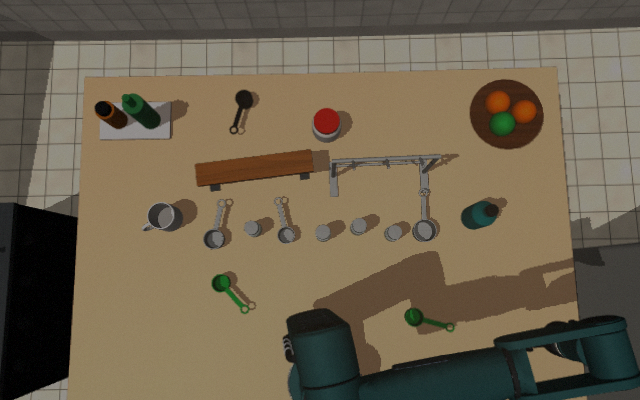

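The scene view shows the rack (195–290, 170–250), the shelf (355,268), four jars, three grey cups, and green and black look-alikes. In the top view the jars are at (253,228), (323,232), (359,226) and (393,232), and the cups at (214,239), (287,235) and (424,230). The right cup's ring lies by the rack's right foot.

```bash
python3 - <<'E'
from plant import optics, nets
import numpy as np, pickle
out={}
for n in("scene","top"):
    optics.snapshot(n)
    for l in ["jar0","jar2","cup_large","cup_medium","cup_small","shelf","rack","mug","flask","sugar"]:
        out[n,l]=nets.outline_of(n,l)
        print(n,l,[(round(d["score"],2),[int(v) for v in d["box"]],int(d["pixels"].sum())) for d in out[n,l]])
pickle.dump(out,open("m0.pkl","wb"))
E
```

```text
scene jar0 [(0.88, [285, 172, 300, 203], 356), (0.82, [255, 162, 277, 184], 278), (0.73, [379, 216, 392, 241], 365), (0.64, [319, 181, 333, 214], 418)]
scene jar2 [(0.88, [285, 172, 300, 203], 356), (0.82, [255, 162, 277, 184], 278), (0.73, [379, 216, 392, 241], 365), (0.64, [319, 181, 333, 214], 418)]
scene cup_large [(0.82, [220, 155, 253, 191], 485)]
scene cup_medium [(0.56, [397, 232, 434, 266], 473), (0.41, [377, 217, 391, 243], 336)]
scene cup_small [(0.86, [422, 177, 442, 220], 375), (0.84, [320, 324, 360, 371], 619), (0.62, [284, 173, 301, 202], 378), (0.61, [345, 204, 363, 241], 317)]
scene shelf [(0.64, [290, 235, 420, 307], 3419)]
scene rack [(0.6, [189, 153, 297, 257], 1624)]
scene mug [(0.96, [447, 256, 495, 298], 1160), (0.6, [188, 158, 302, 255], 1650)]
scene flask [(0.63, [181, 120, 209, 168], 913), (0.39, [290, 233, 422, 308], 3514)]
scene sugar [(0.86, [244, 263, 276, 304], 1131), (0.31, [291, 233, 419, 309], 3453)]
top jar0 [(0.81, [349, 218, 367, 235], 233), (0.65, [242, 221, 263, 234], 229), (0.52, [317, 226, 331, 244], 204), (0.5, [382, 221, 401, 243], 232), (0.19, [275, 201, 294, 245], 368)]
top jar2 [(0.81, [349, 218, 367, 235], 233), (0.65, [242, 221, 263, 234], 229), (0.52, [317, 226, 331, 244], 204), (0.5, [382, 221, 401, 243], 232), (0.19, [275, 201, 294, 245], 368)]
top cup_large [(0.67, [409, 193, 436, 242], 599), (0.57, [203, 200, 227, 248], 468)]
top cup_medium [(0.87, [202, 205, 227, 249], 460)]
top cup_small [(0.97, [212, 271, 248, 312], 434), (0.89, [405, 306, 452, 331], 486), (0.88, [232, 89, 258, 129], 399), (0.76, [274, 197, 294, 243], 418)]
top shelf [(0.83, [195, 153, 313, 189], 2843)]
top rack [(0.55, [329, 152, 441, 198], 1600), (0.51, [408, 188, 433, 242], 630)]
top mug [(0.71, [140, 199, 180, 232], 866)]
top flask [(0.87, [460, 201, 503, 228], 860)]
top sugar [(0.9, [312, 107, 341, 145], 812)]
```

```bash
cat > fit.py <<'E'
import numpy as np, cv2, pickle
from scipy.optimize import minimize
from plant import optics
CAL={n:optics.calibration(n) for n in("scene","top")}
S=4
def proj(n,P):
    c=CAL[n]; f=200/np.tan(np.radians(c["vertical_fov"])/2)
    p=(cv2.Rodrigues(c["rvec"])[0]@np.atleast_2d(P).T).T+c["tvec"]
    s=p[:,:2]/p[:,2:]; s=s*(1+c["k1"]*(s**2).sum(1,keepdims=True))
    return s*f+[c["cx"],c["cy"]]
def ray(n,uv,z):
    c=CAL[n]; f=200/np.tan(np.radians(c["vertical_fov"])/2)
    d=(np.array(uv,float)-[c["cx"],c["cy"]])/f; s=d.copy()
    for _ in range(10): s=d/(1+c["k1"]*(s@s))
    R=cv2.Rodrigues(c["rvec"])[0]; v=R.T@np.append(s,1); o=-R.T@c["tvec"]
    return o+v*(z-o[2])/v[2]
A=np.linspace(0,2*np.pi,40,endpoint=False)
def disc(r,z,x=0,y=0): return np.c_[x+r*np.cos(A),y+r*np.sin(A),z+0*A]
def box(x0,x1,y0,y1,z0,z1): return np.array([[x,y,z] for x in(x0,x1) for y in(y0,y1) for z in(z0,z1)],float)
def jar(h): return [np.r_[disc(23,0),disc(23,h-30)],np.r_[disc(23,h-30),disc(21,h-16),disc(21,h)]],[]
def cup(R,d,hz):
    return [np.r_[disc(R,0),disc(R,d)],box(R,R+66,-7,7,hz-2.5,hz+2.5),np.r_[disc(14,hz-2.5,R+78),disc(14,hz+2.5,R+78)]],[disc(9,hz,R+78)]
CUPS={"large":(35,40,36),"medium":(31,38,34),"small":(27,36,32)}
def shelf(): return [box(-33,33,-170,170,94,110)],[]
def rack():
    L=[box(-6,6,-140,140,204,216)]
    for s in(-140,140): L+=[box(-6,6,s-6,s+6,0,210),box(-65,45,s-9,s+9,0,12)]
    for y in(-90,0,90):
        L.append(np.r_[box(-3,3,y-3.5,y+3.5,207,213),box(-35,-30,y-3.5,y+3.5,246,250)])
    return L,[]
def render(n,parts,p):
    m=np.zeros((400*S,640*S),np.uint8); c,s=np.cos(p[2]),np.sin(p[2])
    T=lambda q:np.c_[p[0]+c*q[:,0]-s*q[:,1],p[1]+s*q[:,0]+c*q[:,1],q[:,2]]
    for v,l in zip((1,0),parts):
        for q in l:
            h=cv2.convexHull(((proj(n,T(q))+.5)*S*16).astype(np.int32).reshape(-1,1,2))
            cv2.fillConvexPoly(m,h,v,shift=4)
    return m>0
def fit(parts,masks,p0,yaw=True,d=(15,15,.15)):
    up={n:cv2.resize(m.astype(np.uint8),None,fx=S,fy=S,interpolation=cv2.INTER_NEAREST)>0 for n,m in masks.items()}
    k=3 if yaw else 2; p0=np.array(p0,float)
    def cost(q):
        p=p0.copy(); p[:k]+=q*np.array(d)[:k]; t=0
        for n in up:
            r=render(n,parts,p); t+=1-(r&up[n]).sum()/(r|up[n]).sum()
        return t/len(up)
    q=np.zeros(k)
    for s in(1,.4):
        q=minimize(cost,q,method="Nelder-Mead",options=dict(maxfev=70,initial_simplex=np.r_[[q],q+s*np.eye(k)],xatol=.01,fatol=1e-4)).x
    p=p0.copy(); p[:k]+=q*np.array(d)[:k]
    return p,cost(q)
def pick(lst,x,y):
    for d in lst:
        b=d["box"]
        if abs((b[0]+b[2])/2-x)<10 and abs((b[1]+b[3])/2-y)<14: return d["pixels"]
E
python3 - <<'E'
from fit import *
o=pickle.load(open("m0.pkl","rb"))
for t,s in(((253,228),(385,228)),((323,232),(326,197)),((359,226),(292,187)),((393,232),(266,173))):
    M={"top":pick(o["top","jar0"],*t),"scene":pick(o["scene","jar0"],*s)}
    for h in(80,100):
        g=ray("top",t,h); res=[fit(jar(h),{n:M[n]},[g[0],g[1],0],False) for n in M]
        print("jar",h,[(np.round(p[:2],1),round(c,3)) for p,c in res],*[np.round(v,3) for v in fit(jar(h),M,[g[0],g[1],0],False)])
for l,t,s,ct,cs in(("medium",(214,226),(415,249),(214,239),(225,203)),("small",(284,220),(354,222),(287,235),(281,201)),("large",(424,217),(237,173),(424,230),(424,192))):
    kt="cup_"+l
    M={"top":pick(o["top",kt],*t),"scene":pick(o["scene",kt],*s)}
    g=ray("top",ct,30);e=ray("top",cs,30)
    p0=[g[0],g[1],np.arctan2(e[1]-g[1],e[0]-g[0])]
    for MM in(M,{"top":M["top"]},{"scene":M["scene"]}):
        print(l,*[np.round(v,3) for v in fit(cup(*CUPS[l]),MM,p0)])
a=ray("top",(195,175),110);b=ray("top",(313,160),110); c=(a+b)/2
print("shelf guess",a,b)
for k in(("top",),("scene",),("top","scene")):
    print("shelf",*[np.round(v,3) for v in fit(shelf(),{n:o[n,"shelf"][0]["pixels"] for n in k},[c[0],c[1],np.arctan2(-(a-b)[0],(a-b)[1])])])
a=ray("top",(331,164),210);b=ray("top",(438,156),210); c=(a+b)/2
print("rack guess",a,b)
for k in(("top",),("scene",),("top","scene")):
    print("rack",*[np.round(v,3) for v in fit(rack(),{n:o[n,"rack"][0]["pixels"] for n in k},[c[0],c[1],np.arctan2(-(a-b)[0],(a-b)[1])])])
for l in("mug","flask","sugar"):
    b=o["top",l][0]["box"]; print(l,ray("top",((b[0]+b[2])/2,(b[1]+b[3])/2),60))
E
```

```text
jar 80 [(array([450.1, 205.1]), np.float64(0.081)), (array([446.7, 205.9]), np.float64(0.063))] [449.193 205.707   0.   ] 0.096
jar 100 [(array([448.5, 202.6]), np.float64(0.147)), (array([449.6, 206.5]), np.float64(0.184))] [449.886 206.073   0.   ] 0.175
jar 80 [(array([433.2,  -3.7]), np.float64(0.077)), (array([428.4,  -4.4]), np.float64(0.159))] [432.533  -3.648   0.   ] 0.144
jar 100 [(array([432.8,  -4.4]), np.float64(0.098)), (array([430.6,  -3.4]), np.float64(0.064))] [431.764  -3.533   0.   ] 0.088
jar 80 [(array([ 451.1, -109.2]), np.float64(0.062)), (array([ 443.4, -111.8]), np.float64(0.083))] [ 449.485 -108.853    0.   ] 0.124
jar 100 [(array([ 449.6, -108.2]), np.float64(0.068)), (array([ 449.5, -107.8]), np.float64(0.13))] [ 449.448 -107.903    0.   ] 0.1
jar 80 [(array([ 429.1, -212.4]), np.float64(0.072)), (array([ 425.1, -214.7]), np.float64(0.176))] [ 429.092 -212.206    0.   ] 0.126
jar 100 [(array([ 427.6, -210.2]), np.float64(0.124)), (array([ 425.3, -214.5]), np.float64(0.304))] [ 428.51  -211.112    0.   ] 0.217
medium [ 4.21580e+02  3.25365e+02 -2.20000e-01]
[... 358 characters left out ...]
-02] 0.137
large [ 4.33985e+02 -3.08228e+02  1.30000e-02] 0.186
shelf guess [601.12222647 361.73615769 110.        ] [638.90089785  20.13304864 110.        ]
shelf [6.20541e+02 1.93517e+02 1.18000e-01] 0.075
shelf [6.20959e+02 1.93511e+02 1.15000e-01] 0.119
shelf [6.20826e+02 1.93533e+02 1.17000e-01] 0.098
rack guess [603.7769173  -30.30186772 210.        ] [ 619.69324346 -317.64720379  210.        ]
rack [ 6.15081e+02 -1.76013e+02  3.60000e-02] 0.31
rack [ 6.15204e+02 -1.76343e+02  2.50000e-02] 0.311
rack [ 6.15125e+02 -1.76058e+02  3.60000e-02] 0.312
mug [489.09951454 474.564468    60.        ]
flask [ 475.03582982 -470.56382604   60.        ]
sugar [752.96895536 -23.25312412  60.        ]
```

```bash
cat > go.py <<'E'
import sys, numpy as np
from scipy.spatial.transform import Rotation as R
from plant import monitor
# usage: go.py x y z yaw_deg(closing-normal: 0 = fingers close along y) tilt_deg [q=grasp point/other offset]
def want(yaw,tilt): # tool x along yaw, z down, then tilted outwards
    y,t=np.radians([yaw,tilt]); f=np.array([np.cos(y),np.sin(y),0])
    z=np.sin(t)*f-np.cos(t)*np.array([0,0,1]); x=np.cos(t)*f+np.sin(t)*np.array([0,0,1])
    return np.c_[x,np.cross(z,x),z]
def shift(p,M):
    s=monitor.sense(); d=(np.array(p)-s["tool_pos"])/10
    rv=np.degrees((R.from_matrix(M)*R.from_rotvec(s["eef_rot"]).inv()).as_rotvec())
    print("shift",d.round(2),"turn",rv.round(1),"| t",round(s["t"],2),"w",round(s["width"],1),"ff",round(s["finger_force"],1),"F",s["force"].round(1),"q",s["joint_positions"].round(2),"pos",s["tool_pos"].round(1))
if __name__=="__main__":
    a=[float(v) for v in sys.argv[1:]]; shift(a[:3],want(a[3],a[4]))
E
python3 go.py 428.5 -212 231 96.7 0
```

```text
shift [ 2.656e+01  3.133e+01 -3.000e-02] turn [ 0.   0.  79.5] | t 1.2 w 85.4 ff 0.0 F [-0.4  0.1 -0.1] q [-1.37  0.09  1.37 -0.    1.68 -0.1 ] pos [ 162.9 -525.3  231.3]
```

>>> apply_moves(motion=[[[26.56, 31.33, 0], [0, 0, 79.5], 7.5], [[26.56, 31.33, 0], [0, 0, 79.5], 7.5], [[26.56, 31.33, 0], [0, 0, 79.5], 7.5], [[26.56, 31.33, 0], [0, 0, 79.5], 7.5], [[26.56, 31.33, 0], [0, 0, 79.5], 7.5], [[26.56, 31.33, 0], [0, 0, 79.5], 7.5], [[26.56, 31.33, 0], [0, 0, 79.5], 7.5], [[26.56, 31.33, 0], [0, 0, 79.5], 7.5], [[26.56, 31.33, 0], [0, 0, 79.5], 7.5], [[26.56, 31.33, 0], [0, 0, 79.5], 7.5], [[26.56, 31.33, 0], [0, 0, 79.5], 7.5], [[26.56, 31.33, 0], [0, 0, 79.5], 7.5]], force=35)

```text
t: 2.7
tool_pos: [428.3, -212.4, 231.3]
eef_rot: [2.089, 2.347, 0.0]
force: [0.3, -1.0, -0.1]
width: 75.0
finger_force: 0.0
```

Accurate. Descend, grip, lift.

>>> apply_moves(motion=[[[0, 0, -6], [0, 0, 0], 7.5], [[0, 0, -12], [0, 0, 0], 7.5], [[0, 0, -17], [0, 0, 0], 7.5], [[0, 0, -21.2], [0, 0, 0], 7.5], [[0, 0, -21.2], [0, 0, 0], 7.5], [[0, 0, -21.2], [0, 0, 0], 3.5], [[0, 0, -21.2], [0, 0, 0], 3.5], [[0, 0, -21.2], [0, 0, 0], 3.5], [[0, 0, -21.2], [0, 0, 0], 3.5], [[0, 0, -21.2], [0, 0, 0], 3.5], [[0, 0, -21.2], [0, 0, 0], 3.5], [[0, 0, -17], [0, 0, 0], 3.5], [[0, 0, -12], [0, 0, 0], 3.5], [[0, 0, -6], [0, 0, 0], 3.5], [[0, 0, 1], [0, 0, 0], 3.5], [[0, 0, 1], [0, 0, 0], 3.5]])

```text
t: 4.7
tool_pos: [430.7, -213.3, 248.4]
eef_rot: [2.078, 2.339, 0.003]
force: [0.2, 0.5, -1.6]
width: 44.5
finger_force: 36.7
```

```bash
python3 go.py 470 74.3 240 96.7 0;python3 go.py 634.8 74.3 131 96.7 0
```

```text
shift [ 3.93 28.76 -0.84] turn [ 0.4  0.6 -0. ] | t 4.7 w 44.5 ff 36.7 F [ 0.2  0.5 -1.6] q [-0.58 -0.08  1.51  0.    1.7  -0.7 ] pos [ 430.7 -213.3  248.4]
shift [ 20.41  28.76 -11.74] turn [ 0.4  0.6 -0. ] | t 4.7 w 44.5 ff 36.7 F [ 0.2  0.5 -1.6] q [-0.58 -0.08  1.51  0.    1.7  -0.7 ] pos [ 430.7 -213.3  248.4]
```

>>> apply_moves(motion=[[[4.1, 28.6, 0], [0, 0, 0], 3.5], [[4.1, 28.6, 0], [0, 0, 0], 3.5], [[4.1, 28.6, 0], [0, 0, 0], 3.5], [[4.1, 28.6, 0], [0, 0, 0], 3.5], [[4.1, 28.6, 0], [0, 0, 0], 3.5], [[10, 28.6, 0], [0, 0, 0], 3.5], [[16, 28.6, 0], [0, 0, 0], 3.5], [[20.6, 28.6, 0], [0, 0, 0], 3.5], [[20.6, 28.6, -5], [0, 0, 0], 3.5], [[20.6, 28.6, -8], [0, 0, 0], 3.5], [[20.6, 28.6, -8], [0, 0, 0], 3.5], [[20.6, 28.6, -8], [0, 0, 0], 3.5], [[20.6, 28.6, -8], [0, 0, 0], 3.5]])

```text
t: 6.32
tool_pos: [635.6, 74.1, 164.1]
eef_rot: [2.085, 2.346, 0.005]
force: [0.3, -0.6, -0.5]
width: 44.6
finger_force: 36.7
```

```bash
python3 go.py 634.8 74.3 130 96.7 0; python3 -c "
from plant import optics
import cv2
cv2.imwrite('pics/s1.png',cv2.resize(optics.snapshot('scene')[130:330,180:480],None,fx=2.6,fy=2.6,interpolation=2))"
```

```text
shift [-0.08  0.02 -3.41] turn [-0.   0.3 -0. ] | t 6.33 w 44.6 ff 36.7 F [ 0.3 -0.6 -0.5] q [ 0.03  0.3   1.25  0.    1.58 -0.09] pos [635.6  74.1 164.1]
```

View pics/s1.png

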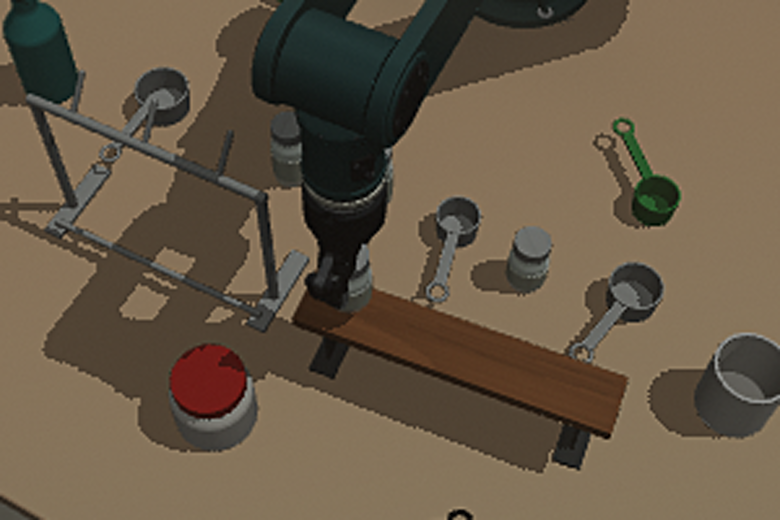

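The picture shows the jar held over the right end of the shelf (about 345,290 in the crop).

>>> apply_moves(motion=[[[-0.05, 0, -2.5], [0, 0, 0], 3.5], [[-0.05, 0, -3], [0, 0, 0], 3.5], [[-0.05, 0, -3], [0, 0, 0], 3.5], [[-0.05, 0, -3], [0, 0, 0], 3.5], [[-0.05, 0, -3], [0, 0, 0], 3.5], [[-0.05, 0, -3], [0, 0, 0], 3.5]])

```text
t: 7.12
tool_pos: [634.5, 74.1, 132.4]
eef_rot: [2.086, 2.347, 0.002]
force: [-1.1, 0.7, 3.0]
width: 44.5
finger_force: 37.1
```

>>> apply_moves(motion=[[[0, 0, 0], [0, 0, 0], 3.5], [[0, 0, 0], [0, 0, 0], 5.5], [[0, 0, 0], [0, 0, 0], 7.5], [[0, 0, 0], [0, 0, 0], 7.5], [[0, 0, 1.5], [0, 0, 0], 7.5], [[0, 0, 5], [0, 0, 0], 7.5], [[0, 0, 10.5], [0, 0, 0], 7.5], [[-9, 0, 13.5], [0, 0, 0], 7.5], [[-9, 0, 13.5], [0, 0, 0], 7.5]])

```text
t: 8.25
tool_pos: [543.3, 74.1, 270.0]
eef_rot: [2.085, 2.346, 0.005]
force: [0.7, 0.6, -0.5]
width: 75.0
finger_force: 0.0
```

```bash
python3 go.py 449.5 -108 260 96.7 0
```

```text
shift [ -9.38 -18.21  -1.  ] turn [-0.   0.3 -0. ] | t 8.25 w 75.0 ff 0.0 F [ 0.7  0.6 -0.5] q [ 0.03  0.08  1.31  0.    1.75 -0.09] pos [543.3  74.1 270. ]
```

>>> apply_moves(motion=[[[-5, -6, 0], [0, 0, 0], 7.5], [[-9.4, -12, 0], [0, 0, 0], 7.5], [[-9.4, -18.2, 0], [0, 0, 0], 7.5], [[-9.4, -18.2, -5], [0, 0, 0], 7.5], [[-9.4, -18.2, -10], [0, 0, 0], 7.5], [[-9.4, -18.2, -15], [0, 0, 0], 7.5], [[-9.4, -18.2, -20], [0, 0, 0], 7.5], [[-9.4, -18.2, -23], [0, 0, 0], 7.5], [[-9.4, -18.2, -23], [0, 0, 0], 7.5], [[-9.4, -18.2, -23], [0, 0, 0], 7.5], [[-9.4, -18.2, -23], [0, 0, 0], 3.5], [[-9.4, -18.2, -23], [0, 0, 0], 3.5], [[-9.4, -18.2, -23], [0, 0, 0], 3.5], [[-9.4, -18.2, -23], [0, 0, 0], 3.5], [[-9.4, -18.2, -23], [0, 0, 0], 3.5], [[-9.4, -18.2, -23], [0, 0, 0], 3.5]])

```text
t: 10.25
tool_pos: [451.3, -108.5, 38.5]
eef_rot: [2.085, 2.346, 0.002]
force: [-1.8, 0.4, 6.7]
width: 45.0
finger_force: 35.9
```

```bash
python3 go.py 449.5 -108 260 96.7 0
```

```text
shift [-0.18  0.05 22.15] turn [ 0.1  0.2 -0. ] | t 10.25 w 45.0 ff 35.9 F [-1.8  0.4  6.7] q [-0.36  0.02  1.84  0.    1.28 -0.48] pos [ 451.3 -108.5   38.5]
```

>>> apply_moves(motion=[[[0, 0, 5], [0, 0, 0], 3.5], [[0, 0, 10], [0, 0, 0], 3.5], [[0, 0, 15], [0, 0, 0], 3.5], [[0, 3, 20], [0, 0, 0], 3.5], [[0, 8, 20.5], [0, 0, 0], 3.5], [[0, 14, 20.5], [0, 0, 0], 3.5], [[3, 20, 20.5], [0, 0, 0], 3.5], [[8, 26.2, 20.5], [0, 0, 0], 3.5], [[14, 26.2, 20.5], [0, 0, 0], 3.5], [[17.4, 26.2, 20.5], [0, 0, 0], 3.5], [[17.4, 26.2, 16], [0, 0, 0], 3.5], [[17.4, 26.2, 13], [0, 0, 0], 3.5], [[17.4, 26.2, 12], [0, 0, 0], 3.5], [[17.4, 26.2, 12], [0, 0, 0], 3.5], [[17.4, 26.2, 12], [0, 0, 0], 3.5], [[17.4, 26.2, 12], [0, 0, 0], 3.5]])

```text
t: 12.25
tool_pos: [624.9, 154.1, 158.6]
eef_rot: [2.085, 2.346, 0.005]
force: [0.5, -0.2, -2.1]
width: 45.2
finger_force: 37.1
```

```bash
python3 go.py 625.5 153.8 148.5 96.7 0
```

```text
shift [ 0.06 -0.03 -1.01] turn [-0.   0.2 -0. ] | t 12.25 w 45.2 ff 37.1 F [ 0.5 -0.2 -2.1] q [ 0.15  0.32  1.25 -0.    1.58  0.04] pos [624.9 154.1 158.6]
```

>>> apply_moves(motion=[[[0.05, 0, -0.6], [0, 0, 0], 3.5], [[0.05, 0, -1.0], [0, 0, 0], 3.5], [[0.05, 0, -1.0], [0, 0, 0], 3.5], [[0.05, 0, -1.0], [0, 0, 0], 3.5], [[0.05, 0, -1.0], [0, 0, 0], 5], [[0.05, 0, -1.0], [0, 0, 0], 7.5], [[0.05, 0, -1.0], [0, 0, 0], 7.5], [[0.05, 0, -1.0], [0, 0, 0], 7.5], [[0.05, 0, 0.5], [0, 0, 0], 7.5], [[0.05, 0, 5], [0, 0, 0], 7.5], [[0.05, 0, 10], [0, 0, 0], 7.5], [[-8, 0, 12], [0, 0, 0], 7.5], [[-8, 0, 12], [0, 0, 0], 7.5], [[-8, 0, 12], [0, 0, 0], 7.5]])

```text
t: 14.0
tool_pos: [543.7, 154.3, 279.3]
eef_rot: [2.084, 2.347, 0.006]
force: [0.5, 1.2, -0.0]
width: 74.7
finger_force: 0.0
```

```bash
python3 go.py 432 -3.7 36 96.7 0
```

```text
shift [-11.17 -15.8  -24.33] turn [-0.   0.3 -0.1] | t 14.0 w 74.7 ff 0.0 F [ 0.5  1.2 -0. ] q [ 0.18  0.11  1.25 -0.    1.78  0.06] pos [543.7 154.3 279.3]
```

>>> apply_moves(motion=[[[-5, -6, 0], [0, 0, 0], 7.5], [[-9, -11, 0], [0, 0, 0], 7.5], [[-11.2, -15.8, -2], [0, 0, 0], 7.5], [[-11.2, -15.8, -7], [0, 0, 0], 7.5], [[-11.2, -15.8, -12], [0, 0, 0], 7.5], [[-11.2, -15.8, -17], [0, 0, 0], 7.5], [[-11.2, -15.8, -21], [0, 0, 0], 7.5], [[-11.2, -15.8, -24.1], [0, 0, 0], 7.5], [[-11.2, -15.8, -24.1], [0, 0, 0], 7.5], [[-11.2, -15.8, -24.1], [0, 0, 0], 7.5], [[-11.2, -15.8, -24.1], [0, 0, 0], 3.5], [[-11.2, -15.8, -24.1], [0, 0, 0], 3.5], [[-11.2, -15.8, -24.1], [0, 0, 0], 3.5], [[-11.2, -15.8, -24.1], [0, 0, 0], 3.5], [[-11.2, -15.8, -24.1], [0, 0, 0], 3.5], [[-11.2, -15.8, -24.1], [0, 0, 0], 3.5]])

```text
t: 16.0
tool_pos: [432.9, -4.5, 37.8]
eef_rot: [2.085, 2.346, 0.001]
force: [-2.8, -1.1, 7.3]
width: 45.4
finger_force: 33.8
```

```bash
python3 go.py 616.1 233.2 148 96.7 0
```

```text
shift [18.32 23.77 11.02] turn [ 0.1  0.1 -0. ] | t 16.0 w 45.4 ff 33.8 F [-2.8 -1.1  7.3] q [-0.14 -0.05  1.91 -0.    1.28 -0.26] pos [432.9  -4.5  37.8]
```

>>> apply_moves(motion=[[[0, 0, 5], [0, 0, 0], 3.5], [[0, 0, 10], [0, 0, 0], 3.5], [[0, 2, 15], [0, 0, 0], 3.5], [[0, 7, 18], [0, 0, 0], 3.5], [[0, 13, 18], [0, 0, 0], 3.5], [[2, 19, 18], [0, 0, 0], 3.5], [[6, 23.8, 18], [0, 0, 0], 3.5], [[12, 23.8, 18], [0, 0, 0], 3.5], [[16, 23.8, 18], [0, 0, 0], 3.5], [[18.3, 23.8, 18], [0, 0, 0], 3.5], [[18.3, 23.8, 14], [0, 0, 0], 3.5], [[18.3, 23.8, 12], [0, 0, 0], 3.5], [[18.3, 23.8, 12], [0, 0, 0], 3.5], [[18.3, 23.8, 12], [0, 0, 0], 3.5], [[18.3, 23.8, 12], [0, 0, 0], 3.5], [[18.3, 23.8, 12], [0, 0, 0], 3.5]])

```text
t: 18.0
tool_pos: [615.5, 234.2, 156.9]
eef_rot: [2.086, 2.347, 0.003]
force: [0.5, -0.1, -1.2]
width: 45.0
finger_force: 35.1
```

```bash
python3 go.py 616.1 233.2 147.8 96.7 0
```

```text
shift [ 0.06 -0.1  -0.91] turn [-0.   0.1 -0. ] | t 18.0 w 45.0 ff 35.1 F [ 0.5 -0.1 -1.2] q [ 0.28  0.35  1.2  -0.    1.58  0.16] pos [615.5 234.2 156.9]
```

>>> apply_moves(motion=[[[0.05, 0, -0.6], [0, 0, 0], 3.5], [[0.05, 0, -0.95], [0, 0, 0], 3.5], [[0.05, 0, -0.95], [0, 0, 0], 3.5], [[0.05, 0, -0.95], [0, 0, 0], 3.5], [[0.05, 0, -0.95], [0, 0, 0], 5], [[0.05, 0, -0.95], [0, 0, 0], 7.5], [[0.05, 0, -0.95], [0, 0, 0], 7.5], [[0.05, 0, -0.95], [0, 0, 0], 7.5], [[0.05, 0, 0.5], [0, 0, 0], 7.5], [[0.05, 0, 5], [0, 0, 0], 7.5], [[0.05, 0, 10], [0, 0, 0], 7.5], [[-8, 0, 12], [0, 0, 0], 7.5], [[-12, 0, 12], [0, 0, 0], 7.5], [[-12, 0, 12], [0, 0, 0], 7.5], [[-12, 0, 12], [0, 0, 0], 7.5]])

```text
t: 19.88
tool_pos: [495.4, 234.1, 276.7]
eef_rot: [2.086, 2.347, 0.004]
force: [-0.1, 0.1, -0.5]
width: 74.7
finger_force: 0.0
```

```bash
python3 go.py 449.2 205.7 20 96.7 0
```

```text
shift [ -4.62  -2.84 -25.67] turn [-0.   0.2 -0. ] | t 19.88 w 74.7 ff 0.0 F [-0.1  0.1 -0.5] q [ 0.34  0.08  1.29 -0.    1.77  0.22] pos [495.4 234.1 276.7]
```

>>> apply_moves(motion=[[[-4.6, -2.8, 0], [0, 0, 0], 7.5], [[-4.6, -2.8, -5], [0, 0, 0], 7.5], [[-4.6, -2.8, -10], [0, 0, 0], 7.5], [[-4.6, -2.8, -15], [0, 0, 0], 7.5], [[-4.6, -2.8, -20], [0, 0, 0], 7.5], [[-4.6, -2.8, -24], [0, 0, 0], 7.5], [[-4.6, -2.8, -25.7], [0, 0, 0], 7.5], [[-4.6, -2.8, -25.7], [0, 0, 0], 7.5], [[-4.6, -2.8, -25.7], [0, 0, 0], 7.5], [[-4.6, -2.8, -25.7], [0, 0, 0], 3.5], [[-4.6, -2.8, -25.7], [0, 0, 0], 3.5], [[-4.6, -2.8, -25.7], [0, 0, 0], 3.5], [[-4.6, -2.8, -25.7], [0, 0, 0], 3.5], [[-4.6, -2.8, -25.7], [0, 0, 0], 3.5], [[-4.6, -2.8, -25.7], [0, 0, 0], 3.5]])

```text
t: 21.75
tool_pos: [450.3, 206.4, 20.2]
eef_rot: [2.086, 2.347, 0.005]
force: [-0.8, -0.4, 6.1]
width: 44.6
finger_force: 36.5
```

```bash
python3 go.py 606.8 312.7 140 96.7 0
```

```text
shift [15.65 10.63 11.98] turn [-0.1  0.2 -0. ] | t 21.75 w 44.6 ff 36.5 F [-0.8 -0.4  6.1] q [ 0.32  0.11  1.78 -0.    1.24  0.2 ] pos [450.3 206.4  20.2]
```

>>> apply_moves(motion=[[[0, 0, 5], [0, 0, 0], 3.5], [[0, 0, 10], [0, 0, 0], 3.5], [[0, 0, 15], [0, 0, 0], 3.5], [[0, 4, 18], [0, 0, 0], 3.5], [[0, 8, 18], [0, 0, 0], 3.5], [[3, 10.6, 18], [0, 0, 0], 3.5], [[9, 10.6, 18], [0, 0, 0], 3.5], [[13, 10.6, 18], [0, 0, 0], 3.5], [[15.7, 10.6, 18], [0, 0, 0], 3.5], [[15.7, 10.6, 14], [0, 0, 0], 3.5], [[15.7, 10.6, 12], [0, 0, 0], 3.5], [[15.7, 10.6, 12], [0, 0, 0], 3.5], [[15.7, 10.6, 12], [0, 0, 0], 3.5], [[15.7, 10.6, 12], [0, 0, 0], 3.5], [[15.7, 10.6, 12], [0, 0, 0], 3.5]])

```text
t: 23.62
tool_pos: [606.5, 312.3, 140.1]
eef_rot: [2.086, 2.347, 0.004]
force: [0.3, 0.0, -0.8]
width: 44.8
finger_force: 36.7
```

```bash
python3 go.py 606.8 312.7 130.2 96.7 0
```

```text
shift [ 0.03  0.04 -0.99] turn [-0.1  0.2 -0. ] | t 23.62 w 44.8 ff 36.7 F [ 0.3  0.  -0.8] q [ 0.39  0.41  1.16 -0.    1.57  0.27] pos [606.5 312.3 140.1]
```

>>> apply_moves(motion=[[[0, 0, -0.6], [0, 0, 0], 3.5], [[0, 0, -1.0], [0, 0, 0], 3.5], [[0, 0, -1.0], [0, 0, 0], 3.5], [[0, 0, -1.0], [0, 0, 0], 3.5], [[0, 0, -1.0], [0, 0, 0], 5], [[0, 0, -1.0], [0, 0, 0], 7.5], [[0, 0, -1.0], [0, 0, 0], 7.5], [[0, 0, -1.0], [0, 0, 0], 7.5], [[0, 0, 0.5], [0, 0, 0], 7.5], [[0, 0, 5], [0, 0, 0], 7.5], [[0, 0, 10], [0, 0, 0], 7.5], [[-8, 0, 12], [0, 0, 0], 6], [[-14, 0, 14], [0, 0, -10], 6], [[-20, -5, 16], [0, 0, -20], 6], [[-24, -10, 16], [0, 0, -30], 6], [[-28, -16, 16], [0, 0, -40], 6], [[-30, -22, 16], [0, 0, -50], 6], [[-30, -28, 16], [0, 0, -60], 6], [[-30, -34, 16], [0, 0, -70], 6], [[-30, -40, 16], [0, 0, -80], 6]])

```text
t: 26.12
tool_pos: [306.2, -57.2, 300.2]
eef_rot: [3.107, 0.449, 0.007]
force: [0.8, -0.0, 0.5]
width: 60.3
finger_force: 0.0
```

```bash
cat > look.py <<'E'
from fit import *
from plant import nets, monitor
import sys
def slots():
    r=[]
    for i in(0,1): pass
def look(names,tag):
    for n in("top","scene"):
        im=optics.snapshot(n); cv2.imwrite(f"pics/{n}_{tag}.png",im)
    for l,p0 in names.items():
        out={}
        for n in("top","scene"):
            c=proj(n,[p0[0]+60*np.cos(p0[2]),p0[1]+60*np.sin(p0[2]),30])[0]
            best=None
            for k in("cup_"+l,"cup_small","cup_medium","cup_large"):
                for d in nets.outline_of(n,k):
                    b=d["box"]; u=np.array([(b[0]+b[2])/2,(b[1]+b[3])/2])
                    if np.hypot(*(u-c))<25 and d["score"]>.3 and max(b[2]-b[0],b[3]-b[1])>30 and min(b[2]-b[0],b[3]-b[1])<45 and (best is None or d["score"]>best["score"]): best=d
                if best is not None: break
            if best is not None: out[n]=best["pixels"]
        for MM in [out]+([{n:out[n]} for n in out] if len(out)>1 else []):
            if MM:
                p,c=fit(cup(*CUPS[l]),MM,p0,d=(25,25,.3)); print(l,list(MM),p.round(3),round(c,3),"eye",(p[:2]+(CUPS[l][0]+78)*np.array([np.cos(p[2]),np.sin(p[2])])).round(1))
if __name__=="__main__":
    K={"medium":[421.6,325.4,-.22],"small":[429.9,107,.22],"large":[436.5,-307.4,.013]}
    look({k:K[k] for k in sys.argv[2].split(",")},sys.argv[1])
E
python3 look.py a small,medium; python3 go.py 400 -100 300 0 0
```

```text
small ['top', 'scene'] [3.78249e+02 1.05909e+02 3.47000e-01] 0.186 eye [477.  141.6]
small ['top'] [3.79922e+02 1.06748e+02 3.44000e-01] 0.166 eye [478.8 142.1]
small ['scene'] [3.76536e+02 1.06551e+02 3.35000e-01] 0.185 eye [475.7 141.1]
medium ['top', 'scene'] [ 4.21151e+02  3.24719e+02 -2.07000e-01] 0.221 eye [527.8 302.3]
medium ['top'] [ 4.24071e+02  3.24922e+02 -2.35000e-01] 0.223 eye [530.1 299.5]
medium ['scene'] [ 4.19382e+02  3.24701e+02 -1.92000e-01] 0.207 eye [526.4 303.9]
shift [ 9.3  -4.51  0.09] turn [  0.    0.1 -16.8] | t 26.43 w 60.3 ff 0.0 F [-0.1  0.9 -1. ] q [-0.36 -0.46  1.7   0.    1.9   0.92] pos [307.  -54.9 299.1]
```

View pics/top_a.png

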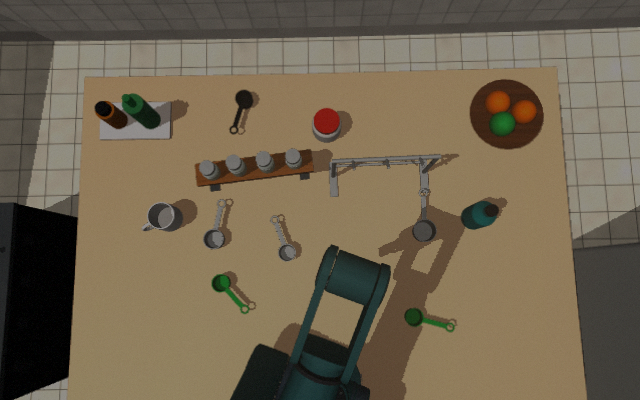

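View pics/scene_a.png

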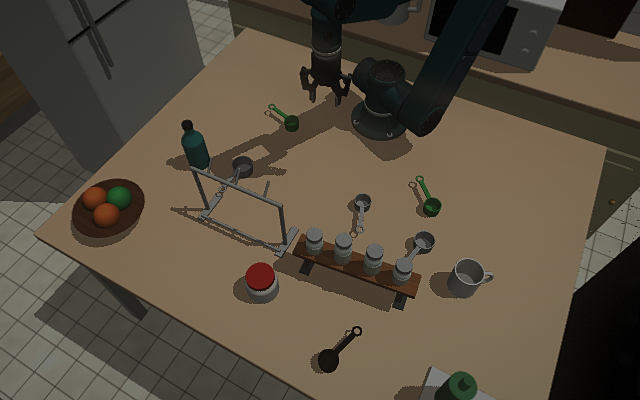

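Both views show the four jars upright on the board. The small cup has been knocked to about (287,252) in the top view. Next I check the rack pose with an overlay.

```bash
python3 - <<'E'
from fit import *
p=(615.1,-176.1,.034)
def W(q):
    q=np.atleast_2d(q); c,s=np.cos(p[2]),np.sin(p[2]); return np.c_[p[0]+c*q[:,0]-s*q[:,1],p[1]+s*q[:,0]+c*q[:,1],q[:,2]]
ims=[]
for n,(x0,y0,x1,y1) in (("top",(322,145,448,205)),("scene",(180,150,306,260))):
    k=6; im=cv2.resize(cv2.imread(f"pics/{n}_a.png")[y0:y1,x0:x1],None,fx=k,fy=k,interpolation=cv2.INTER_CUBIC)
    L=[((0,-140,210),(0,140,210))]+[((0,y,210),(-32.1,y,248.3)) for y in(-90,0,90)]+[((0,y,0),(0,y,210)) for y in(-140,140)]
    for a,b in L:
        u=((proj(n,W([a,b]))+.5-[x0,y0])*k).astype(int); cv2.line(im,tuple(u[0].tolist()),tuple(u[1].tolist()),(0,0,255),1)
    ims.append(im)
ims[1]=ims[1][:240*2]
o=np.vstack([ims[0],ims[1]]); o=cv2.resize(o,None,fx=.7,fy=.7,interpolation=cv2.INTER_AREA); cv2.imwrite("pics/rack.png",o); print(o.shape)
E
```

```text
(588, 529, 3)
```

View pics/rack.png

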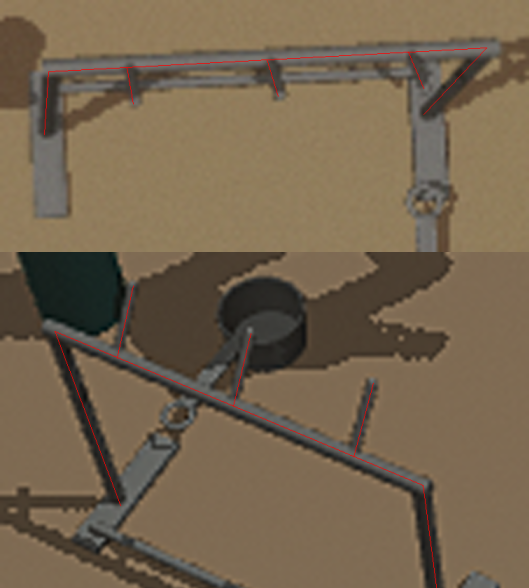

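The overlay matches the rail, posts and pegs to within about a pixel, so the rack pose holds. Next is the small cup.

```bash
python3 go.py 439.4 128.3 14 19.8 0
```

```text
shift [ 13.24  18.32 -28.51] turn [0.  0.1 3. ] | t 26.43 w 60.3 ff 0.0 F [-0.1  0.9 -1. ] q [-0.36 -0.46  1.7   0.    1.9   0.92] pos [307.  -54.9 299.1]
```

>>> apply_moves(motion=[[[4, 6, 0], [0, 0, 3], 4], [[8, 12, 0], [0, 0, 3], 4], [[13.2, 18.3, -3], [0, 0, 3], 4], [[13.2, 18.3, -9], [0, 0, 3], 4], [[13.2, 18.3, -15], [0, 0, 3], 4], [[13.2, 18.3, -20], [0, 0, 3], 4], [[13.2, 18.3, -25], [0, 0, 3], 4], [[13.2, 18.3, -28.5], [0, 0, 3], 4], [[13.2, 18.3, -28.5], [0, 0, 3], 4], [[13.2, 18.3, -28.5], [0, 0, 3], 4], [[13.2, 18.3, -28.5], [0, 0, 3], 0.5], [[13.2, 18.3, -28.5], [0, 0, 3], 0.5], [[13.2, 18.3, -28.5], [0, 0, 3], 0.5], [[13.2, 18.3, -28.5], [0, 0, 3], 0.5], [[13.2, 18.3, -28.5], [0, 0, 3], 0.5], [[13.2, 18.3, -28.5], [0, 0, 3], 0.5]], force=60)

```text
t: 28.42
tool_pos: [440.9, 127.8, 14.8]
eef_rot: [-3.095, -0.538, -0.007]
force: [3.0, 1.8, 5.5]
width: 12.1
finger_force: 58.7
```

```bash
python3 go.py 439.4 128.3 14 19.8 0; python3 look.py b small; python3 -c "
from go import *
s=monitor.sense(); print(s['tool_pos'], R.from_rotvec(s['eef_rot']).as_matrix().round(3))"
```

```text
shift [-0.15  0.05 -0.08] turn [-0.1  0.3  0.1] | t 28.43 w 12.1 ff 58.7 F [3.  1.8 5.5] q [0.16 0.04 1.87 0.   1.23 1.38] pos [440.9 127.8  14.8]
[440.95283863 127.84325432  14.84175524] [[ 0.941  0.337  0.005]
 [ 0.337 -0.941  0.001]
 [ 0.005  0.    -1.   ]]
```

```bash
cat > peg.py <<'E'
# usage: peg.py pegindex along_mm tilt ringx ringy ringz [dx dy dz]: TCP pose that brings ring (tool frame) to peg mid + along*dir
from go import *
P=(615.1,-176.1,.034)
def pegpt(i,al):
    y=(-90,0,90)[i]; c,s=np.cos(P[2]),np.sin(P[2]); x=-16.07-.6428*al; z=229.15+.766*al
    return np.array([P[0]+c*x-s*y,P[1]+s*x+c*y,z])
a=[float(v) for v in sys.argv[1:]]
M=want(np.degrees(P[2]),a[2]); t=pegpt(int(a[0]),a[1])-M@np.array(a[3:6])+np.array(a[6:9] if len(a)>6 else [0,0,0])
print(t.round(1)); shift(t,M)
E
for al in 45 25 0; do python3 peg.py 2 $al 40 38.6 0 -17.2; done
```

```text
[548.6 -88.3 225.6]
shift [ 10.76 -21.62  21.08] turn [  7.5 -39.2 -17. ] | t 28.93 w 12.4 ff 58.7 F [3.6 1.6 5.1] q [0.16 0.04 1.87 0.   1.23 1.38] pos [441.  127.8  14.8]
[561.4 -87.9 210.3]
shift [ 12.05 -21.57  19.55] turn [  7.5 -39.2 -17. ] | t 28.93 w 12.4 ff 58.7 F [3.6 1.6 5.1] q [0.16 0.04 1.87 0.   1.23 1.38] pos [441.  127.8  14.8]
[577.5 -87.3 191.2]
shift [ 13.65 -21.52  17.63] turn [  7.5 -39.2 -17. ] | t 28.93 w 12.4 ff 58.7 F [3.6 1.6 5.1] q [0.16 0.04 1.87 0.   1.23 1.38] pos [441.  127.8  14.8]
```

>>> apply_moves(motion=[[[0, 0, 3], [0, 0, 0], 0.5], [[0, 0, 8], [0, 0, 0], 0.5], [[0, 0, 13], [0, 0, 0], 0.5], [[0, -3, 18], [1.5, -7.8, -3.4], 0.5], [[0, -8, 23], [3, -15.7, -6.8], 0.5], [[0, -13, 26], [4.5, -23.5, -10.2], 0.5], [[3, -18, 26], [6, -31.4, -13.6], 0.5], [[6, -21.6, 26], [7.5, -39.2, -17], 0.5], [[9, -21.6, 24], [7.5, -39.2, -17], 0.5], [[9.8, -21.6, 22.3], [7.5, -39.2, -17], 0.5], [[9.8, -21.6, 22.3], [7.5, -39.2, -17], 0.5], [[9.8, -21.6, 22.3], [7.5, -39.2, -17], 0.5], [[9.8, -21.6, 22.3], [7.5, -39.2, -17], 0.5], [[9.8, -21.6, 22.3], [7.5, -39.2, -17], 0.5]])

```text
t: 30.68
tool_pos: [537.0, -88.6, 237.4]
eef_rot: [-2.943, -0.053, -1.067]
force: [0.2, 0.5, 0.0]
width: 12.2
finger_force: 58.7
```

```bash
python3 peg.py 2 60 40 38.6 0 -17.2; cat > crop.py <<'E'
# crop.py tag pegindex along tilt rx ry rz : pictures round the ring with predicted ring (green) and peg (red) drawn
from fit import *
from go import *
import sys
tag=sys.argv[1]; i=int(sys.argv[2]); ring=np.array([float(v) for v in sys.argv[3:6]])
P=(615.1,-176.1,.034)
s=monitor.sense(); M=R.from_rotvec(s["eef_rot"]).as_matrix(); T=s["tool_pos"]
y=(-90,0,90)[i]; c,sn=np.cos(P[2]),np.sin(P[2])
W=lambda x,z:np.array([P[0]+c*x-sn*y,P[1]+sn*x+c*y,z])
e=T+M@ring; print("ring pred",e.round(1))
o=[]
for n in("top","scene"):
    im=optics.snapshot(n); ce=proj(n,e)[0].round().astype(int); k=8
    x0,y0=ce[0]-24,ce[1]-36; cr=cv2.resize(im[y0:y0+72,x0:x0+48],None,fx=k,fy=k,interpolation=cv2.INTER_CUBIC)
    f=lambda q:((proj(n,q)+.5-[x0,y0])*k).round().astype(int)
    pts=f(np.array([T+M@(ring+[9*np.cos(a),9*np.sin(a),0]) for a in A])); cv2.polylines(cr,[pts.reshape(-1,1,2)],True,(0,255,0),1)
    u=f(np.array([W(0,210),W(-32.1,248.3)])); cv2.line(cr,tuple(u[0].tolist()),tuple(u[1].tolist()),(0,0,255),1)
    o.append(cr)
cv2.imwrite(f"pics/r_{tag}.png",np.hstack(o))
E
python3 crop.py s1 2 38.6 0 -17.2
```

```text
[538.9 -88.6 237.1]
shift [ 0.19 -0.   -0.03] turn [ 0.1 -0.2 -0.1] | t 30.68 w 12.2 ff 58.7 F [0.2 0.5 0. ] q [-0.45 -0.38  1.91  0.36  1.    0.99] pos [537.  -88.6 237.4]
ring pred [555.6 -87.9 275.4]
```

View pics/r_s1.png

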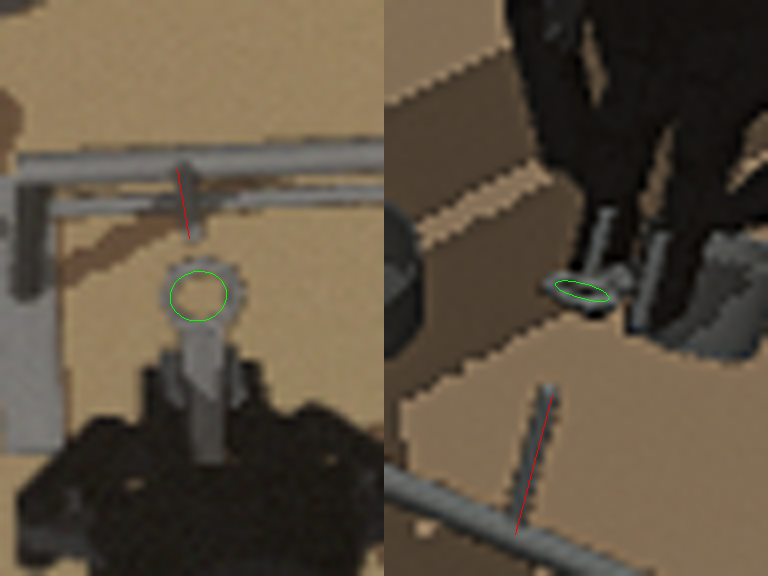

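The predicted ring (green) coincides with the real ring within half a pixel in both views, at (200,295) and (583,291) in the crop. The real peg sits about 2 mm further towards -y than drawn. I'll insert along the peg.

>>> apply_moves(motion=[[[0.8, -0.1, -0.8], [0.1, -0.2, -0.1], 0.5], [[1.5, -0.1, -1.6], [0.1, -0.2, -0.1], 0.5], [[2.1, -0.1, -2.3], [0.1, -0.2, -0.1], 0.5], [[2.7, -0.1, -3.0], [0.1, -0.2, -0.1], 0.5], [[3.2, -0.05, -3.6], [0.1, -0.2, -0.1], 0.5], [[3.7, -0.05, -4.2], [0.1, -0.2, -0.1], 0.5], [[3.7, -0.05, -4.2], [0.1, -0.2, -0.1], 0.5], [[3.7, -0.05, -4.2], [0.1, -0.2, -0.1], 0.5]])

```text
t: 31.78
tool_pos: [574.0, -89.2, 194.6]
eef_rot: [-2.941, -0.048, -1.07]
force: [0.2, -0.4, -1.3]
width: 12.2
finger_force: 58.8
```

```bash
python3 peg.py 2 0 40 38.6 0 -17.2;python3 peg.py 2 -4 65 38.6 0 -17.2; python3 crop.py s2 2 38.6 0 -17.2
```

```text
[577.5 -87.3 191.2]
shift [ 0.35  0.19 -0.34] turn [-0. -0.  0.] | t 31.77 w 12.2 ff 58.8 F [ 0.2 -0.4 -1.3] q [-0.41 -0.26  1.92  0.37  0.87  0.98] pos [574.  -89.2 194.6]
[597.8 -86.6 183.8]
shift [ 2.38  0.26 -1.07] turn [  0.8 -25.    0. ] | t 31.77 w 12.2 ff 58.8 F [ 0.2 -0.4 -1.3] q [-0.41 -0.26  1.92  0.37  0.87  0.98] pos [574.  -89.2 194.6]
ring pred [592.5 -88.6 232.5]
```

View pics/r_s2.png

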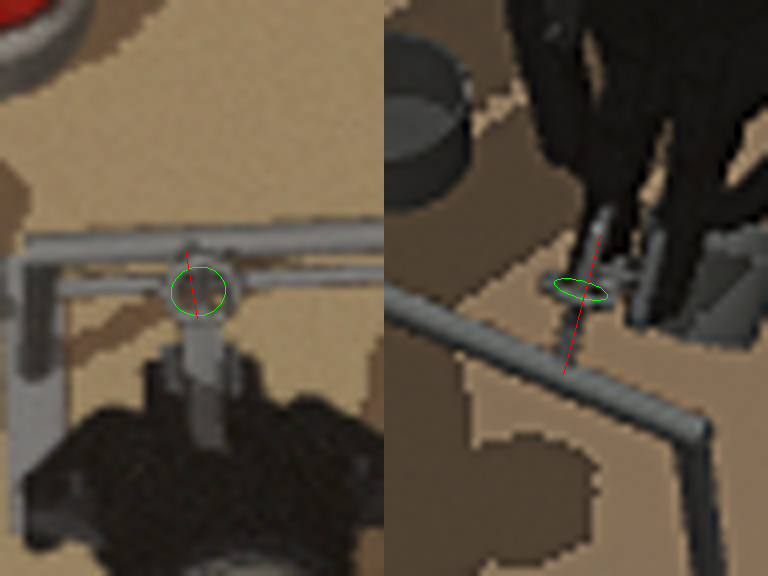

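The ring is around peg2 in both views. I'll tilt the handle further down before letting go.

```bash
python3 peg.py 2 1 60 38.6 0 -17.2 0 -1.7 0
```

```text
[590.9 -88.6 187.9]
shift [ 1.69  0.07 -0.7 ] turn [  0.6 -20.    0. ] | t 31.88 w 12.0 ff 58.8 F [ 0.5  0.1 -0.6] q [-0.41 -0.26  1.92  0.37  0.87  0.98] pos [574.  -89.2 194.9]
```

>>> apply_moves(motion=[[[0.85, 0, -0.35], [0.3, -10, 0], 0.5], [[1.7, 0.05, -0.7], [0.6, -20, 0], 0.5], [[1.7, 0.05, -0.7], [0.6, -20, 0], 0.5], [[1.7, 0.05, -0.7], [0.6, -20, 0], 0.5], [[1.7, 0.05, -0.7], [0.6, -20, 0], 2], [[1.7, 0.05, -0.7], [0.6, -20, 0], 3], [[1.7, 0.05, -0.7], [0.6, -20, 0], 3.5], [[1.7, 0.05, -0.7], [0.6, -20, 0], 3.5], [[-1, 0, 0.9], [0.6, -20, 0], 3.5], [[-5, -0.1, 3.2], [0.6, -20, 0], 3.5], [[-9, -0.2, 5.5], [0.6, -20, 0], 3.5], [[-14, -0.2, 8], [0.6, -20, 0], 3.5], [[-14, -0.2, 8], [0.6, -20, 0], 3.5], [[-14, -0.2, 8], [0.6, -20, 0], 3.5]])

```text
t: 33.62
tool_pos: [452.3, -103.2, 272.1]
eef_rot: [-2.703, -0.053, -1.548]
force: [0.7, 0.9, 0.2]
width: 34.9
finger_force: 0.0
```

```bash
python3 - <<'E'
from plant import optics
import cv2,numpy as np
a=optics.snapshot("top")[140:250,320:450];b=optics.snapshot("scene")[150:260,190:320]
cv2.imwrite("pics/h1.png",cv2.resize(np.hstack([a,b]),None,fx=3,fy=3,interpolation=2))
E
python3 look.py c medium; python3 go.py 480 312 100 -12.6 0
```

```text
medium ['top', 'scene'] [ 4.21988e+02  3.25172e+02 -2.20000e-01] 0.184 eye [528.4 301.4]
medium ['top'] [ 4.23024e+02  3.24393e+02 -2.17000e-01] 0.137 eye [529.5 300.9]
medium ['scene'] [ 4.18732e+02  3.26239e+02 -2.12000e-01] 0.193 eye [525.3 303.3]
shift [  2.76  41.41 -17.2 ] turn [  4.9  59.5 -13.6] | t 33.92 w 35.1 ff 0.0 F [-0.8  0.5 -0.3] q [-0.87 -0.76  2.21  0.88  1.09  0.48] pos [ 452.4 -102.1  272. ]
```

View pics/h1.png

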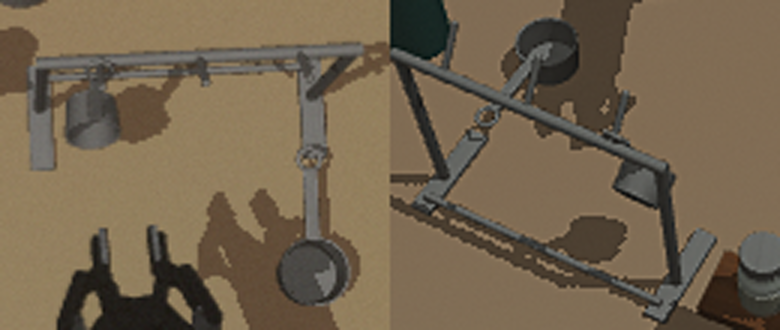

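The small cup hangs on peg2, at about (93,115) left and (638,180) right in the picture. On to the medium cup.

```bash
python3 go.py 489.3 310.1 15.5 -12.6 0
```

```text
shift [  3.69  41.22 -25.65] turn [  4.9  59.5 -13.6] | t 33.92 w 35.1 ff 0.0 F [-0.8  0.5 -0.3] q [-0.87 -0.76  2.21  0.88  1.09  0.48] pos [ 452.4 -102.1  272. ]
```

>>> apply_moves(motion=[[[0, 5, 0], [0.8, 9.9, -2.3], 4], [[0, 10, 0], [1.6, 19.8, -4.5], 4], [[0, 16, 0], [2.5, 29.7, -6.8], 4], [[0, 22, -1], [3.3, 39.6, -9], 4], [[0, 28, -2], [4.1, 49.5, -11.3], 4], [[1, 34, -3], [4.9, 59.5, -13.6], 4], [[2, 38, -4], [4.9, 59.5, -13.6], 4], [[3.7, 41.2, -5], [4.9, 59.5, -13.6], 4], [[3.7, 41.2, -10], [4.9, 59.5, -13.6], 4], [[3.7, 41.2, -14], [4.9, 59.5, -13.6], 4], [[3.7, 41.2, -14], [4.9, 59.5, -13.6], 4], [[3.7, 41.2, -14], [4.9, 59.5, -13.6], 4]])

```text
t: 35.42
tool_pos: [489.9, 309.4, 134.3]
eef_rot: [3.122, -0.345, 0.005]
force: [0.0, -0.1, 0.3]
width: 40.0
finger_force: 0.0
```

```bash
python3 go.py 489.3 310.1 15.5 -12.6 0
```

```text
shift [ -0.06   0.07 -11.88] turn [ 0.   0.2 -0. ] | t 35.42 w 40.0 ff 0.0 F [ 0.  -0.1  0.3] q [ 0.47  0.19  1.45 -0.    1.5   2.26] pos [489.9 309.4 134.3]
```

>>> apply_moves(motion=[[[-0.05, 0.05, -5], [0, 0, 0], 4], [[-0.05, 0.05, -9], [0, 0, 0], 4], [[-0.05, 0.05, -11.9], [0, 0, 0], 4], [[-0.05, 0.05, -11.9], [0, 0, 0], 4], [[-0.05, 0.05, -11.9], [0, 0, 0], 4], [[-0.05, 0.05, -11.9], [0, 0, 0], 0.5], [[-0.05, 0.05, -11.9], [0, 0, 0], 0.5], [[-0.05, 0.05, -11.9], [0, 0, 0], 0.5], [[-0.05, 0.05, -11.9], [0, 0, 0], 0.5], [[-0.05, 0.05, -11.9], [0, 0, 0], 0.5], [[-0.05, 0.05, -11.9], [0, 0, 0], 0.5]])

```text
t: 36.8
tool_pos: [490.6, 309.8, 15.1]
eef_rot: [-3.122, 0.346, -0.008]
force: [2.9, -0.4, 5.4]
width: 11.9
finger_force: 58.7
```

```bash
python3 go.py 489.3 310.1 15.5 -12.6 0; python3 -c "
from go import *
s=monitor.sense(); M=R.from_rotvec(s['eef_rot']).as_matrix(); print(M.T@(np.array([528.4,301.4,34])-s['tool_pos']))"; python3 peg.py 1 60 40 39 0 -18
```

```text
shift [-0.13  0.03  0.04] turn [0.  0.3 0. ] | t 36.8 w 11.9 ff 58.7 F [ 2.9 -0.4  5.4] q [ 0.47  0.29  1.58 -0.    1.27  2.26] pos [490.6 309.8  15.1]
[ 38.82214351  -0.12852741 -18.67645807]
[ 542.2 -178.6  236.3]
shift [  5.16 -48.83  22.11] turn [ -3.7 -39.6  14. ] | t 36.8 w 11.9 ff 58.7 F [ 2.9 -0.4  5.4] q [ 0.47  0.29  1.58 -0.    1.27  2.26] pos [490.6 309.8  15.1]
```

>>> apply_moves(motion=[[[0, 0, 3], [0, 0, 0], 0.5], [[0, 0, 8], [0, 0, 0], 0.5], [[-1, 0, 13], [0, 0, 0], 0.5], [[-2, -4, 18], [0, 0, 0], 0.5], [[-2, -10, 21], [-0.6, -6.6, 2.3], 0.5], [[-2, -16, 23], [-1.2, -13.2, 4.7], 0.5], [[-2, -22, 24], [-1.8, -19.8, 7], 0.5], [[-2, -28, 24], [-2.5, -26.4, 9.3], 0.5], [[-2, -34, 24], [-3.1, -33, 11.7], 0.5], [[-2, -40, 24], [-3.7, -39.6, 14], 0.5], [[-1, -45, 24], [-3.7, -39.6, 14], 0.5], [[1, -49, 24], [-3.7, -39.6, 14], 0.5], [[4, -49, 23], [-3.7, -39.6, 14], 0.5], [[5.1, -49, 22.1], [-3.7, -39.6, 14], 0.5], [[5.1, -49, 22.1], [-3.7, -39.6, 14], 0.5], [[5.1, -49, 22.1], [-3.7, -39.6, 14], 0.5], [[5.1, -49, 22.1], [-3.7, -39.6, 14], 0.5], [[5.1, -49, 22.1], [-3.7, -39.6, 14], 0.5]])

```text
t: 39.05
tool_pos: [539.6, -180.6, 235.2]
eef_rot: [-2.945, -0.05, -1.066]
force: [-0.1, 0.5, -0.5]
width: 12.3
finger_force: 58.8
```

```bash
python3 peg.py 1 60 40 38.8 0 -18.7 0 -1.7 0; python3 peg.py 1 3 40 38.8 0 -18.7 0 -1.7 0; python3 crop.py m1 1 38.8 0 -18.7
```

```text
[ 542.8 -180.3  235.8]
shift [0.32 0.04 0.06] turn [ 0.1 -0.2  0. ] | t 39.05 w 12.3 ff 58.8 F [-0.1  0.5 -0.5] q [-0.66 -0.28  1.85  0.49  1.06  0.74] pos [ 539.6 -180.6  235.2]
[ 579.4 -179.   192.2]
shift [ 3.98  0.16 -4.31] turn [ 0.1 -0.2  0. ] | t 39.05 w 12.3 ff 58.8 F [-0.1  0.5 -0.5] q [-0.66 -0.28  1.85  0.49  1.06  0.74] pos [ 539.6 -180.6  235.2]
ring pred [ 557.4 -179.9  274.4]
```

View pics/r_m1.png

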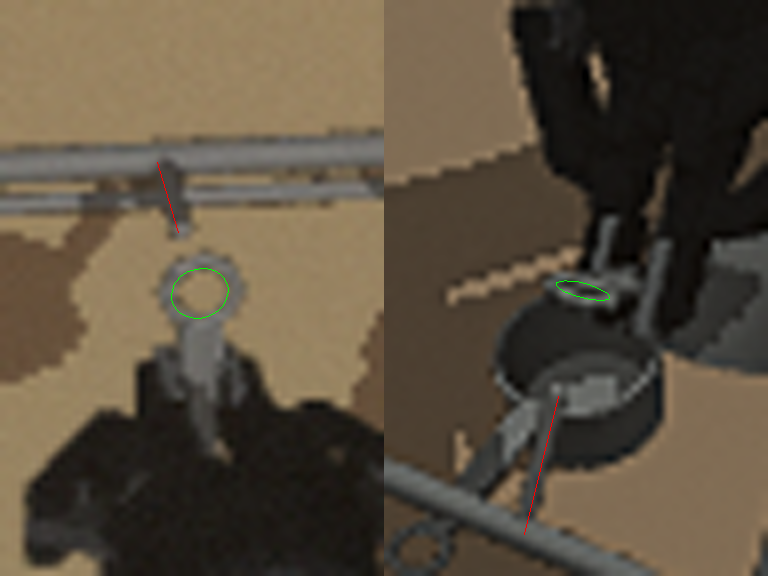

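The ring prediction again holds within about 2 mm, and the peg is just below it. Insert, tilt, release.

>>> apply_moves(motion=[[[0.8, 0, -0.6], [0, 0, 0], 0.5], [[1.5, 0, -1.4], [0, 0, 0], 0.5], [[2.1, 0.05, -2.1], [0, 0, 0], 0.5], [[2.7, 0.05, -2.8], [0, 0, 0], 0.5], [[3.3, 0.1, -3.5], [0, 0, 0], 0.5], [[3.9, 0.1, -4.2], [0, 0, 0], 0.5], [[3.9, 0.1, -4.2], [0, 0, 0], 0.5], [[3.9, 0.1, -4.2], [0, 0, 0], 0.5]])

```text
t: 40.15
tool_pos: [578.8, -179.9, 192.6]
eef_rot: [-2.945, -0.05, -1.065]
force: [0.3, 0.1, -1.2]
width: 12.4
finger_force: 58.8
```

```bash
python3 peg.py 1 1 60 38.8 0 -18.7 0 -1.7 0; python3 crop.py m2 1 38.8 0 -18.7
```

```text
[ 595.2 -178.5  187. ]
shift [ 1.64  0.14 -0.57] turn [  0.8 -20.2   0.1] | t 40.15 w 12.4 ff 58.8 F [ 0.3  0.1 -1.2] q [-0.6  -0.17  1.84  0.49  0.93  0.75] pos [ 578.8 -179.9  192.6]
ring pred [ 596.7 -179.2  231.8]
```

View pics/r_m2.png

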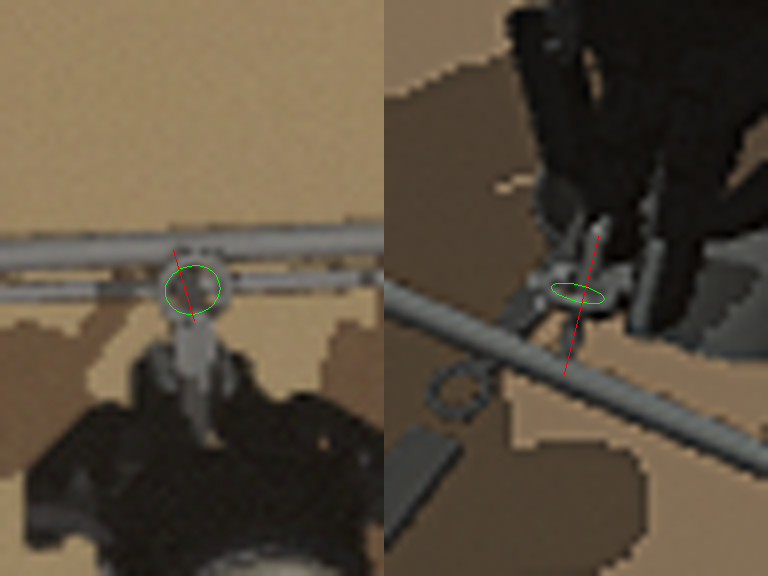

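>>> apply_moves(motion=[[[0.8, 0.05, -0.3], [0.4, -10, 0], 0.5], [[1.6, 0.1, -0.6], [0.8, -20, 0], 0.5], [[1.6, 0.1, -0.6], [0.8, -20, 0], 0.5], [[1.6, 0.1, -0.6], [0.8, -20, 0], 0.5], [[1.6, 0.1, -0.6], [0.8, -20, 0], 2], [[1.6, 0.1, -0.6], [0.8, -20, 0], 3], [[1.6, 0.1, -0.6], [0.8, -20, 0], 3.5], [[1.6, 0.1, -0.6], [0.8, -20, 0], 3.5], [[-1, 0, 0.9], [0.8, -20, 0], 3.5], [[-5, -0.1, 3.2], [0.8, -20, 0], 3.5], [[-8.5, -0.2, 5.5], [0.6, -15, 0], 3.5], [[-10, -0.2, 7], [0.2, -5, 0], 3.5], [[-10, -0.2, 7], [-0.2, 5, 0], 3.5], [[-10, -0.2, 7], [-0.6, 15, 0], 3.5], [[-10, -0.2, 7], [-1, 25, 0], 3.5], [[-11, 2, 7], [-1.4, 35, 0], 3.5], [[-13, 4, 7], [-1.5, 39, 0], 4], [[-15, 6, 7], [-1.5, 39, 0], 4], [[-18, 8, 7], [-1.5, 39, 0], 4]])

```text
t: 42.62
tool_pos: [398.7, -99.0, 262.1]
eef_rot: [3.137, 0.057, 0.018]
force: [0.5, 0.1, 0.1]
width: 40.4
finger_force: 0.0
```

```bash
python3 - <<'E'
from plant import optics
import cv2,numpy as np
a=optics.snapshot("top")[140:250,320:450];b=optics.snapshot("scene")[150:260,190:320]
cv2.imwrite("pics/h2.png",cv2.resize(np.hstack([a,b]),None,fx=3,fy=3,interpolation=2))
E
python3 look.py d large; python3 go.py 510 -307 17.5 0.8 0
```

```text
large ['scene'] [ 4.31749e+02 -3.07677e+02  5.90000e-02] 0.284 eye [ 544.6 -301.1]
shift [ 11.08 -20.67 -24.47] turn [ 0.2  0.7 -1.2] | t 43.08 w 39.9 ff 0.0 F [ 0.  -0.6  0.4] q [-0.38 -0.24  1.61  0.    1.75  1.15] pos [ 399.2 -100.3  262.2]
```

View pics/h2.png

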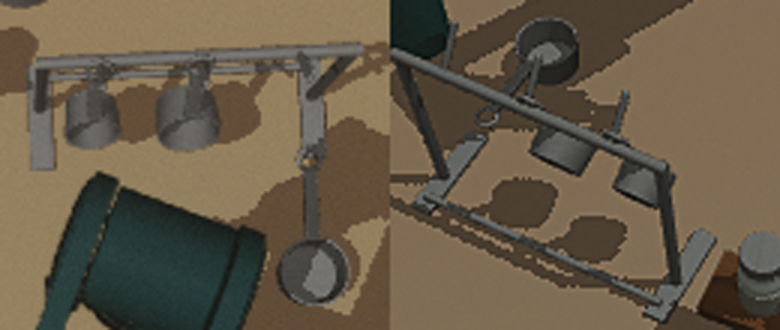

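Two cups hang on peg2 and peg1. The large cup still stands at about (313,272) in the left crop.

```bash
python3 - <<'E'
from fit import *
from plant import nets
res=[]
for i in range(3):
    M={}
    for n in("top","scene"):
        optics.snapshot(n)
        c=proj(n,[490,-306,30])[0]
        for k in("cup_large","cup_medium"):
            for d in nets.outline_of(n,k):
                b=d["box"]; u=[(b[0]+b[2])/2,(b[1]+b[3])/2]
                if i==0: print(n,k,round(d["score"],2),b,c.round())
                if np.hypot(*(u-c))<14 and max(b[2]-b[0],b[3]-b[1])>30 and n not in M: M[n]=d["pixels"]
    for n in M: 
        p,c=fit(cup(*CUPS["large"]),{n:M[n]},[436,-307.5,.02]); print(n,p.round(3),round(c,3))
E
```

```text
top cup_large 0.63 [411.7, 194.2, 434.4, 244.3] [423. 212.]
top cup_large 0.31 [330.3, 156.5, 441.3, 196.3] [423. 212.]
top cup_medium 0.92 [370.8, 159.2, 398.7, 190.7] [423. 212.]
top cup_medium 0.33 [341.8, 159.7, 358.4, 189.2] [423. 212.]
scene cup_large 0.69 [224.5, 155.6, 251.3, 188.4] [232. 177.]
scene cup_medium 0.63 [228.2, 182.7, 258.9, 205.6] [232. 177.]
top [ 4.37285e+02 -3.08590e+02  2.60000e-02] 0.204
scene [ 4.36461e+02 -3.08118e+02  2.30000e-02] 0.243
top [ 4.37124e+02 -3.08570e+02  2.50000e-02] 0.245
scene [ 4.34613e+02 -3.06848e+02  1.10000e-02] 0.22
top [ 4.37307e+02 -3.07559e+02  1.50000e-02] 0.155
scene [ 4.33358e+02 -3.08644e+02  1.20000e-02] 0.15
```

>>> apply_moves(motion=[[[3, -6, 0], [0, 0, -0.9], 4], [[6, -12, 0], [0, 0, -0.9], 4], [[9, -17, -1], [0.2, 0.6, -0.9], 4], [[11, -20.6, -3], [0.2, 0.6, -0.9], 4], [[11, -20.6, -9], [0.2, 0.6, -0.9], 4], [[11, -20.6, -14], [0.2, 0.6, -0.9], 4], [[11, -20.6, -19], [0.2, 0.6, -0.9], 4], [[11, -20.6, -22], [0.2, 0.6, -0.9], 4], [[11, -20.6, -24.5], [0.2, 0.6, -0.9], 4], [[11, -20.6, -24.5], [0.2, 0.6, -0.9], 4], [[11, -20.6, -24.5], [0.2, 0.6, -0.9], 4], [[11, -20.6, -24.5], [0.2, 0.6, -0.9], 0.5], [[11, -20.6, -24.5], [0.2, 0.6, -0.9], 0.5], [[11, -20.6, -24.5], [0.2, 0.6, -0.9], 0.5], [[11, -20.6, -24.5], [0.2, 0.6, -0.9], 0.5], [[11, -20.6, -24.5], [0.2, 0.6, -0.9], 0.5], [[11, -20.6, -24.5], [0.2, 0.6, -0.9], 0.5]])

```text
t: 46.1
tool_pos: [510.0, -306.4, 18.6]
eef_rot: [3.139, 0.031, 0.008]
force: [2.8, 0.2, 5.5]
width: 12.5
finger_force: 58.6
```

```bash
python3 go.py 509.5 -306.5 17.3 1.1 0; python3 -c "
from go import *
s=monitor.sense(); M=R.from_rotvec(s['eef_rot']).as_matrix(); print(M.T@(np.array([549.5,-305.7,36])-s['tool_pos']))"; python3 peg.py 0 60 40 39 0 -18.7 0 -1.7 0
```

```text
shift [-0.05 -0.01 -0.13] turn [ 0.1  0.3 -0. ] | t 46.1 w 12.5 ff 58.6 F [2.8 0.2 5.5] q [-0.64  0.31  1.54  0.    1.28  0.91] pos [ 510.  -306.4   18.6]
[ 39.60337267   0.09102895 -17.1686199 ]
[ 545.7 -270.2  235.7]
shift [ 3.57  3.62 21.71] turn [  1.2 -39.7   0.8] | t 46.1 w 12.5 ff 58.6 F [2.8 0.2 5.5] q [-0.64  0.31  1.54  0.    1.28  0.91] pos [ 510.  -306.4   18.6]
```

>>> apply_moves(motion=[[[0, 0, 2], [0, 0, 0], 0.5], [[-1, 0, 6], [0, 0, 0], 0.5], [[-2, 0, 11], [0, 0, 0], 0.5], [[-3, 0, 16], [0.2, -8, 0.2], 0.5], [[-3, 1, 21], [0.5, -16, 0.3], 0.5], [[-3, 2.5, 24], [0.7, -24, 0.5], 0.5], [[-2, 3.6, 24], [1, -32, 0.6], 0.5], [[0, 3.6, 24], [1.2, -39.7, 0.8], 0.5], [[2, 3.6, 23], [1.2, -39.7, 0.8], 0.5], [[3.3, 3.6, 21.7], [1.2, -39.7, 0.8], 0.5], [[3.3, 3.6, 21.7], [1.2, -39.7, 0.8], 0.5], [[3.3, 3.6, 21.7], [1.2, -39.7, 0.8], 0.5], [[3.3, 3.6, 21.7], [1.2, -39.7, 0.8], 0.5], [[3.3, 3.6, 21.7], [1.2, -39.7, 0.8], 0.5]])

```text
t: 47.85
tool_pos: [541.6, -270.1, 235.1]
eef_rot: [-2.942, -0.05, -1.066]
force: [0.3, -0.1, -0.1]
width: 12.4
finger_force: 58.5
```

```bash
python3 peg.py 0 60 40 39.6 0 -17.4 0 -1.7 0; python3 peg.py 0 3 40 39.6 0 -17.4 0 -1.7 0; python3 crop.py l1 0 39.6 0 -17.4
```

```text
[ 544.4 -270.3  236.3]
shift [ 0.28 -0.02  0.12] turn [-0.  -0.1 -0. ] | t 47.85 w 12.4 ff 58.5 F [ 0.3 -0.1 -0.1] q [-0.82 -0.15  1.74  0.57  1.12  0.57] pos [ 541.6 -270.1  235.1]
[ 581.  -269.   192.7]
shift [ 3.94  0.11 -4.24] turn [-0.  -0.1 -0. ] | t 47.85 w 12.4 ff 58.5 F [ 0.3 -0.1 -0.1] q [-0.82 -0.15  1.74  0.57  1.12  0.57] pos [ 541.6 -270.1  235.1]
ring pred [ 560.8 -269.4  273.8]
```

View pics/r_l1.png

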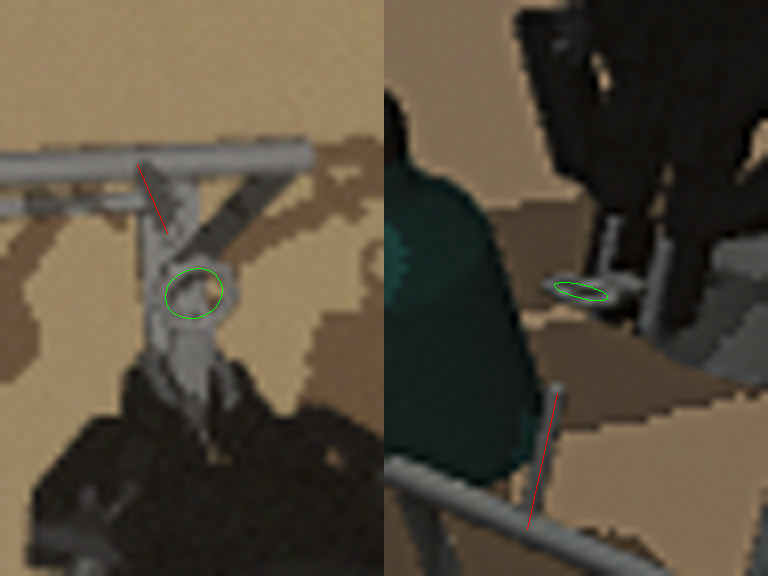

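Ring prediction good again; peg0 lies within about 1 mm of the drawn line. Insert.

>>> apply_moves(motion=[[[0.8, 0, -0.6], [0, 0, 0], 0.5], [[1.5, 0.05, -1.4], [0, 0, 0], 0.5], [[2.1, 0.1, -2.1], [0, 0, 0], 0.5], [[2.7, 0.1, -2.8], [0, 0, 0], 0.5], [[3.3, 0.15, -3.5], [0, 0, 0], 0.5], [[3.9, 0.15, -4.2], [0, 0, 0], 0.5], [[3.9, 0.15, -4.2], [0, 0, 0], 0.5], [[3.9, 0.15, -4.2], [0, 0, 0], 0.5]])

```text
t: 48.95
tool_pos: [580.8, -268.4, 192.7]
eef_rot: [-2.941, -0.05, -1.066]
force: [-0.5, 1.0, -1.4]
width: 12.6
finger_force: 58.5
```

```bash
python3 peg.py 0 1 60 39.6 0 -17.4 0 -1.2 0; python3 crop.py l2 0 39.6 0 -17.4
```

```text
[ 596.7 -268.   186.9]
shift [ 1.59  0.04 -0.57] turn [  0.6 -20.2  -0. ] | t 48.95 w 12.6 ff 58.5 F [-0.5  1.  -1.4] q [-0.76 -0.05  1.74  0.57  1.01  0.58] pos [ 580.8 -268.4  192.7]
ring pred [ 600.1 -267.8  231.4]
```

View pics/r_l2.png

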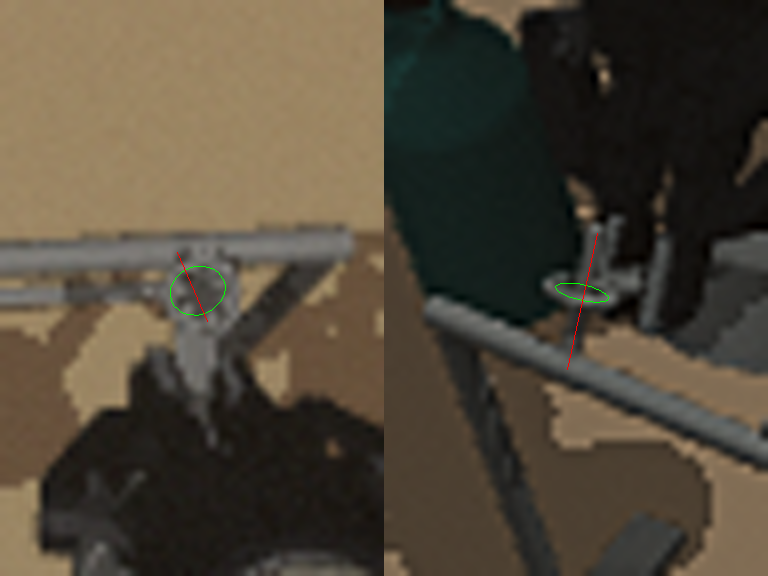

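The ring is on peg0 in both views. Tilt, release and retreat.

>>> apply_moves(motion=[[[0.8, 0, -0.3], [0.4, -10, 0], 0.5], [[1.6, 0.05, -0.6], [0.6, -20, 0], 0.5], [[1.6, 0.05, -0.6], [0.6, -20, 0], 0.5], [[1.6, 0.05, -0.6], [0.6, -20, 0], 0.5], [[1.6, 0.05, -0.6], [0.6, -20, 0], 2], [[1.6, 0.05, -0.6], [0.6, -20, 0], 3], [[1.6, 0.05, -0.6], [0.6, -20, 0], 3.5], [[1.6, 0.05, -0.6], [0.6, -20, 0], 3.5], [[-1, 0, 0.9], [0.6, -20, 0], 3.5], [[-5, -0.1, 3.2], [0.6, -20, 0], 3.5], [[-8.5, -0.2, 5.5], [0.4, -15, 0], 3.5], [[-10, -0.2, 7], [0.1, -5, 0], 3.5], [[-10, -0.2, 7], [-0.2, 5, 0], 3.5], [[-10, -0.2, 7], [-0.5, 15, 0], 3.5], [[-10, -0.2, 7], [-0.8, 25, 0], 3.5], [[-12, 3, 7], [-1.2, 35, 0], 3.5], [[-15, 6, 7], [-1.2, 39, 0], 4], [[-18, 10, 7], [-1.2, 39, 0], 4], [[-21, 15, 7], [-1.2, 39, 0], 4], [[-24, 20, 7], [-1.2, 39, 0], 4]])

```text
t: 51.55
tool_pos: [339.8, -66.9, 262.4]
eef_rot: [-3.137, -0.05, -0.023]
force: [0.8, 1.2, -0.3]
width: 40.1
finger_force: 0.0
```

>>> apply_moves(motion=[[[0, 6, 0], [0, 0, 0], 4], [[0, 12, 0], [0, 0, 0], 4], [[0, 12, 0], [0, 0, 0], 4], [[0, 12, 0], [0, 0, 0], 4]])

```text
t: 52.05
tool_pos: [340.7, 51.6, 262.4]
eef_rot: [-3.138, -0.053, -0.022]
force: [-0.1, -0.3, -0.0]
width: 39.8
finger_force: 0.0
```

```bash
cat > check.py <<'E'
from fit import *
from plant import nets, monitor
P=(615.1,-177.3,.034); o={}
for n in("top","scene"):
    optics.snapshot(n)
    for l in("jar0","cup_large","cup_medium","cup_small","mug","flask","sugar"): o[n,l]=nets.outline_of(n,l)
def near(n,ls,c,r):
    b=[d for l in ls for d in o[n,l] if np.hypot((d["box"][0]+d["box"][2])/2-c[0],(d["box"][1]+d["box"][3])/2-c[1])<r and d["box"][2]-d["box"][0]<60 and d["box"][3]-d["box"][1]<60]
    return max(b,key=lambda d:d["score"])["pixels"] if b else None
for s,h in((-120,80),(-40,100),(40,100),(120,80)):
    x,y=620.8-.1167*s,193.5+.993*s
    parts=([q+[0,0,110] for q in jar(h)[0]],[])
    for n in("top","scene"):
        m=near(n,["jar0"],proj(n,[x,y,110+h/2])[0],14)
        if m is None: print(s,n,"none"); continue
        p,c=fit(parts,{n:m},[x,y,0],False); d=p[:2]-[620.8,193.5]
        print("jar",s,n,"shelf x,y",np.round([.9932*d[0]+.1164*d[1],-.1164*d[0]+.9932*d[1]],1),round(c,3))
# hanging cups: fit pitch a (angle of mouth from upright) with ring near the peg's foot
CCS=("cup_large","cup_medium","cup_small")
import fit as F
for l,yp in(("small",90),("medium",0),("large",-90)):
    R_=CUPS[l][0]; hz=CUPS[l][2]; base=cup(*CUPS[l]); M={}
    c,s=np.cos(P[2]),np.sin(P[2]); W=lambda x,y,z:np.array([P[0]+c*x-s*y,P[1]+s*x+c*y,z])
    for n in("top","scene"):
        m=near(n,CCS,proj(n,W(-30,yp,140))[0],22)
        if m is not None: M[n]=cv2.resize(m.astype(np.uint8),None,fx=S,fy=S,interpolation=0)>0
    def cost(q):
        a,al=q[0],q[1]; ca,sa=np.cos(a),np.sin(a)
        rx,rz=-16.07-.643*al,229.15+.766*al-4
        def T(v):
            u=v-[R_+78,0,hz]; X=u[:,0]*ca-u[:,2]*sa; Z=u[:,0]*sa+u[:,2]*ca
            return np.c_[rx+X,yp+q[2]+u[:,1],rz+Z]
        t=0
        for n in M:
            r=render(n,([T(v) for v in base[0]],[T(v) for v in base[1]]),P); t+=1-(r&M[n]).sum()/(r|M[n]).sum()
        return t/max(len(M),1)
    g=min(((cost((a,al,0)),a,al) for a in np.arange(.7,2.0,.15) for al in(-20,-12,-4,8)))
    res=minimize(cost,[g[1],g[2],0],method="Nelder-Mead",options=dict(maxfev=80,initial_simplex=np.array([g[1],g[2],0])+np.vstack([np.zeros(3),np.diag([.15,6,3])])))
    print(l,list(M),"mouth angle, along, dy",res.x.round(2),round(res.fun,3))
for n in("top",):
    for l in("mug","flask","sugar"):
        if o[n,l]: b=o[n,l][0]["box"]; print(l,ray("top",((b[0]+b[2])/2,(b[1]+b[3])/2),60).round())
print(monitor.sense()["t"])
E
python3 check.py
```

```text
jar -120 top shelf x,y [   0.3 -118.7] 0.063
jar -120 scene shelf x,y [  -2.1 -119.4] 0.118
jar -40 top shelf x,y [ -1.2 -38.8] 0.055
jar -40 scene shelf x,y [ -1.7 -39.7] 0.154
jar 40 top shelf x,y [ 0.5 40.7] 0.126
40 scene none
jar 120 top shelf x,y [ -0.2 118.6] 0.055
jar 120 scene shelf x,y [ -1.9 119.7] 0.106
small ['top', 'scene'] mouth angle, along, dy [  1.1  -31.63   1.35] 0.363
medium ['top', 'scene'] mouth angle, along, dy [  1.16 -17.93   0.39] 0.59
large ['top', 'scene'] mouth angle, along, dy [  1.16 -21.3    1.74] 0.209
mug [483. 472.  60.]
flask [ 477. -473.   60.]
sugar [753. -22.  60.]
52.85
```

```bash
cat > tilt.py <<'E'
from fit import *
from plant import nets, monitor
P=(615.1,-177.3,.034); CCS=("cup_large","cup_medium","cup_small")
def parts(l,a,rx,ry,rz):
    R_,_,hz=CUPS[l]; ca,sa=np.cos(a),np.sin(a)
    def T(v):
        u=v-[R_+78,0,hz]; return np.c_[rx+u[:,0]*ca-u[:,2]*sa,ry+u[:,1],rz+u[:,0]*sa+u[:,2]*ca]
    b=cup(*CUPS[l]); return [T(v) for v in b[0]],[T(v) for v in b[1]]
o=[]
for i in range(3):
    d={}
    for n in("top","scene"):
        optics.snapshot(n); d[n]=[x for l in CCS for x in nets.outline_of(n,l)]
    o.append(d)
for l,yp in(("small",90),("medium",0),("large",-90)):
    up={}
    for n in("top","scene"):
        m=render(n,parts(l,1.25,-8,yp,216),P); ys,xs=np.nonzero(m); bb=np.array([xs.min(),ys.min(),xs.max(),ys.max()])/S
        acc=[x["pixels"].astype(float) for d in o for x in d[n] if np.abs(np.array(x["box"])-bb).max()<13]
        if acc: up[n]=cv2.resize(np.mean(acc,0),None,fx=S,fy=S,interpolation=1)>.5
        print(l,n,len(acc),end=" ")
    def cost(q):
        t=0
        for n in up:
            r=render(n,parts(l,q[0],q[1],yp+q[2],q[3]),P); t+=1-(r&up[n]).sum()/(r|up[n]).sum()
        return t/len(up)
    for a0 in(1.05,1.35):
        x0=np.array([a0,-8,0,216]); r=minimize(cost,x0,method="Nelder-Mead",options=dict(maxfev=160,initial_simplex=x0+np.vstack([np.zeros(4),np.diag([.15,5,3,5])])))
        d=np.hypot(np.hypot(r.x[1]+16.07,r.x[2]),r.x[3]-229.15); print(r.x.round(2),"dist",d.round(1),round(r.fun,3),end=" ")
    print()
print(monitor.sense()["t"])
E
python3 tilt.py
```

```text
small top 3 small scene 3 [  1.18  -5.02   1.78 212.99] dist 19.7 0.334 [  1.21  -8.86   3.11 216.82] dist 14.6 0.335 
medium top 4 medium scene 3 [  1.16  -6.08   2.06 211.92] dist 20.0 0.306 [  1.15  -6.57   1.43 209.93] dist 21.5 0.306 
large top 3 large scene 3 [  1.09   5.05   0.71 202.21] dist 34.2 0.194 [  1.1    6.2    2.84 208.39] dist 30.6 0.197 
54.05
```

```bash
cat > tilt2.py <<'E'
from fit import *
from tilt_parts import parts
from plant import monitor
P=(615.1,-177.3,.034)
G={};IG={}
for n in("top","scene"):
    im=np.mean([optics.snapshot(n).astype(float) for _ in range(3)],0); b,g,r=im[...,0],im[...,1],im[...,2]
    m=(r-b)/(im.max(2)+1)<.17
    m&=~((b+g)/2-r>6)
    G[n]=cv2.resize(m.astype(np.float32),None,fx=S,fy=S,interpolation=cv2.INTER_LINEAR)>.5
    IG[n]=cv2.dilate(render(n,rack(),P).astype(np.uint8),np.ones((9,9)))>0
    cv2.imwrite(f"/tmp/{n}.png",m*255)
for l,yp in(("small",90),("medium",0),("large",-90)):
    roi={n:(cv2.dilate(render(n,parts(l,1.2,-8,yp,214),P).astype(np.uint8),np.ones((57,57)))>0)&~IG[n] for n in G}
    def cost(q,v=False):
        t=[]
        for n in G:
            r=render(n,parts(l,q[0],q[1],yp+q[2],q[3]),P)&roi[n]; g=G[n]&roi[n]; t.append(1-(r&g).sum()/(r|g).sum())
        return t if v else sum(t)/2
    best=None
    for a0 in(1.0,1.2,1.4):
        x0=np.array([a0,-8,0,214]); r=minimize(cost,x0,method="Nelder-Mead",options=dict(maxfev=200,initial_simplex=x0+np.vstack([np.zeros(4),np.diag([.15,5,3,5])])))
        if best is None or r.fun<best.fun: best=r
    x=best.x; d=np.sqrt((x[1]+16.07)**2+x[2]**2+(x[3]-229.15)**2)
    print(l,x.round(2),"dist",d.round(1),np.round(cost(x,True),3))
    for a in(.9,1.0,1.1,1.2,1.3,1.4):
        r=minimize(lambda q:cost([a,*q]),x[1:],method="Nelder-Mead",options=dict(maxfev=60,initial_simplex=x[1:]+np.vstack([np.zeros(3),np.diag([5,2,5])]))); print("  a",a,round(r.fun,3),r.x.round(1))
print(monitor.sense()["t"])
E
sed -n '/^def parts/,/^o=\[\]/p' tilt.py | sed '$d' > body.txt; (echo "from fit import *"; cat body.txt) > tilt_parts.py; python3 tilt2.py
```

```text
small [  1.15  -4.33   4.7  208.37] dist 24.3 [0.269 0.173]
  a 0.9 0.329 [ 18.5   5.3 203.6]
  a 1.0 0.275 [  8.2   3.9 202.9]
  a 1.1 0.222 [  0.8   4.2 205.4]
  a 1.2 0.232 [ -8.6   4.9 214.3]
  a 1.3 0.294 [-18.6   4.9 219.9]
  a 1.4 0.346 [-29.5   3.5 225.9]
medium [  1.16  -6.44   0.83 215.28] dist 16.9 [0.23  0.313]
  a 0.9 0.3 [1.740e+01 1.000e-01 2.051e+02]
  a 1.0 0.304 [  9.8   0.5 207.3]
  a 1.1 0.283 [ 2.000e-01 -9.000e-01  2.092e+02]
  a 1.2 0.277 [-11.    1.  216.8]
  a 1.3 0.314 [-21.5   0.7 220.8]
  a 1.4 0.348 [-33.5   2.9 225.6]
large [ 1.1900e+00 -8.1100e+00  2.0000e-02  2.1341e+02] dist 17.6 [0.167 0.214]
  a 0.9 0.288 [ 21.1  -1.1 197.7]
  a 1.0 0.26 [9.900e+00 1.000e-01 2.072e+02]
  a 1.1 0.21 [  1.9  -1.7 205.5]
  a 1.2 0.192 [-9.000e+00  1.000e-01  2.136e+02]
  a 1.3 0.221 [-18.7   0.7 218.8]
  a 1.4 0.276 [-31.1   2.4 223.5]
54.35[ WARN:0@2.835] global loadsave.cpp:1063 imwrite_ Unsupported depth image for selected encoder is fallbacked to CV_8U.
```

>>> apply_moves(motion=[[[0, 0, 0], [0, 0, 0], 4], [[0, 0, 0], [0, 0, 0], 4], [[0, 0, 0], [0, 0, 0], 4], [[0, 0, 0], [0, 0, 0], 4], [[0, 0, 0], [0, 0, 0], 4], [[0, 0, 0], [0, 0, 0], 4], [[0, 0, 0], [0, 0, 0], 4], [[0, 0, 0], [0, 0, 0], 4], [[0, 0, 0], [0, 0, 0], 4], [[0, 0, 0], [0, 0, 0], 4], [[0, 0, 0], [0, 0, 0], 4], [[0, 0, 0], [0, 0, 0], 4], [[0, 0, 0], [0, 0, 0], 4], [[0, 0, 0], [0, 0, 0], 4], [[0, 0, 0], [0, 0, 0], 4], [[0, 0, 0], [0, 0, 0], 4], [[0, 0, 0], [0, 0, 0], 4], [[0, 0, 0], [0, 0, 0], 4], [[0, 0, 0], [0, 0, 0], 4], [[0, 0, 0], [0, 0, 0], 4]])

```text
t: 56.85
tool_pos: [340.7, 51.7, 262.4]
eef_rot: [-3.137, -0.051, -0.022]
force: [0.7, 1.1, 0.5]
width: 40.0
finger_force: 0.0
```

```bash
python3 -c "
from plant import sign_off
print(sign_off())"
```

```text
the job is handed in; nothing more can be done
None
```

I handed the job in at about 57 s with all four jars standing on the shelf within about 2 mm of its centre line, and the small, medium and large cups hanging on peg2, peg1 and peg0 with their mouths about 1.2 rad from upright; those figures are my camera measurements, since hand-in returned no verdict.

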